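Put the room handsets on charge for the night

TASK

First lift the metal cap off the power switch and stand it upright on the blue coaster. Then lay every handset lengthwise and centred on a narrow rib of the sloping charging rack, one to a rib, keys facing out, screen end up the slope and foot down at the lip; once all of them lie there, press the orange plunger fully down to its stop and let it spring back, and finally put the cap back over the plunger so that it sits flat on the switch. Leave the books, mug and clock as they are.

Things in the scene. Friction and masses are not known exactly. Their poses are not given: they have to be found in the camera images.
- rack: Charging rack, fixed: white deck 350 mm wide, 168 mm long, sloping up at 25 degrees (0.436 rad) along +x, on a dark stand about 140 mm high. Origin on the table under the deck's middle; x from its low front edge (towards the robot) to its back, y across, z up. Five parallel ribs, 76 mm apart, rib1 at +y to rib5 at -y. A dark lip 8 mm thick along the low edge stands 14 mm above the rib tops.
- switch: Power switch, fixed: a grey round housing 110 mm in diameter and 45 mm high with a flat top. Origin at the centre of its underside, z up. An orange plunger head comes up through the centre of its top.
- plunger (a joint): Spring plunger of the switch: 0 = up, 0.012 = pressed down to its stop (m). It springs back by itself; about 3 N starts it moving and 8 N brings it to the stop.
- plunger_top (a point): Centre of the top face of the orange plunger head (48 mm in diameter, 8 mm thick); it stands 20 mm above the housing when up.
- cap: Loose aluminium cap over the plunger: upside-down cup, outer diameter 90 mm, inner 82, 36 mm high with a 5 mm roof; on top a round black knob 24 mm in diameter, 30 mm high (36 to 66 mm above the rim). 120 g. Origin at the centre of its open rim, z along its axis to the knob. On the switch its rim lies flat on the housing's top, clear of the plunger.
- coaster: Blue felt coaster, fixed on the table: a disc 110 mm in diameter, 5 mm thick. Origin at the centre of its underside.
- rib1: Narrow rib of the rack, black rubber, 30 mm wide, 12 mm proud of the deck, 150 mm long; its front end is 1.5 mm short of the lip. Origin: middle of its top face, 85 mm above the table, where the middle of a handset's underside lies when its foot is 1.5 mm from the lip. x up the slope away from the lip, y across, z square out of the slope (25 degrees from vertical, leaning to the low edge).
- rib2: As rib1.
- rib3: As rib1.
- rib4: As rib1.
- rib5: As rib1.
- handset_a: Cordless handset, white: a flat bar 150 x 40 x 24 mm, about 160 g. Origin at the centre of its underside; x along its length from foot (keypad end) to head (screen end), z out of the face with screen and keys. It may be absent.
- head_a (a point): Middle of the underside edge at the screen end of that handset (75 mm along x from its origin).
- handset_b: Cordless handset, black with grey keys: a flat bar 150 x 40 x 24 mm, about 160 g. Origin at the centre of its underside; x along its length from foot (keypad end) to head (screen end), z out of the face with screen and keys. It may be absent.
- head_b (a point): Middle of the underside edge at the screen end of that handset (75 mm along x from its origin).
- handset_c: Cordless handset, red: a flat bar 150 x 40 x 24 mm, about 160 g. Origin at the centre of its underside; x along its length from foot (keypad end) to head (screen end), z out of the face with screen and keys. It may be absent.
- head_c (a point): Middle of the underside edge at the screen end of that handset (75 mm along x from its origin).
- handset_d: Cordless handset, blue: a flat bar 150 x 40 x 24 mm, about 160 g. Origin at the centre of its underside; x along its length from foot (keypad end) to head (screen end), z out of the face with screen and keys. It may be absent.
- head_d (a point): Middle of the underside edge at the screen end of that handset (75 mm along x from its origin).
- handset_e: Cordless handset, yellow: a flat bar 150 x 40 x 24 mm, about 160 g. Origin at the centre of its underside; x along its length from foot (keypad end) to head (screen end), z out of the face with screen and keys. It may be absent.
- head_e (a point): Middle of the underside edge at the screen end of that handset (75 mm along x from its origin).
- books: Two books lying flat, an orange one on a green one, 134 x 194 x 61 mm together (one body). Origin under the centre. Bystander.
- mug: White mug, 80 mm in diameter, 90 mm high, handle at +y. Origin under its centre. Bystander.
- clock: Wooden bedside clock, 50 x 110 x 70 mm. Origin under its centre. Bystander.
Mind the look-alikes: they are no part of the job. Of the things that look like the handset_e, the larger one is meant. Of the things shaped like the handset_a, the white one is meant.

How it is judged:
By the outcome, as a careful person would: the job done as asked, in the order asked, and still so for the second after the job is handed in, with the robot touching nothing.
Of handset_a, handset_b, handset_c, handset_d, handset_e only 3 to 5 are there at a start; the rules pass over those that are not, and their reading is None.
At some moment in a run one of cap may be knocked a few centimetres aside while the robot is not near it.
Once in a run the grip may slacken for a moment while it holds something.
It also fails if it takes over 210 s, if anything falls off the work surface, if the arm or the gripper's body presses on something with over 40 N, if the wrist force passes 120 N, or if a joint passes its speed limit or range.

ROBOT

A 6-joint arm with a two-finger parallel gripper is mounted at the origin on the work surface. World frame = base frame: x ahead of the robot, y to its left, z up, the work surface at z = 0. Lengths are in m, angles in rad, forces in N, time in s.
With the tool pointing down it reaches from about 0.25 to 0.725 m from the base axis. Payload 4 kg.
Tool frame: the origin (TCP) lies midway between the tips of the shut fingers; the grasp point (between the pads) lies 19 mm behind it (bot.grasp_offset is the distance from the TCP to the grasp point, in m); z points along the fingers, y is the direction in which the jaws open and shut (so a half turn about z gives the same grasp; the last joint's range is limited). The gripper opens to 85 mm and grips with 20 to 120 N. Pads are 22 mm wide; open, the fingers measure 114 mm over their backs; the gripper's body (76 mm by 85 mm) begins 54 mm behind the grasp point. The pads swing forward as they close: fully open they stand 13 mm farther back than shut.
Start: joints at [-1.315, 0.241, 0.005, 1.335, 0, 1.571], TCP at [0.127, -0.484, 0.231] pointing down, gripper open.
Joint ranges: [-2.72, 2.72], [-1.05, 1.87], [-1.09, 1.28], [-1.99, 2.15], [-1.42, 1.44], [-3.14, 3.14]. Speed limits (rad/s): [2.79, 2.79, 3.14, 3.14, 3.14, 3.14].

INTERFACE

Orientations are given as a unit quaternion [x, y, z, w].
In Python, from workcell import sensors, optics, bot gives the robot as it stands.
- The arm moves only by the tool apply_moves, never from a script. Its argument "plan" is one flat list of numbers, 6 for each row, row after row: the shift along the tool's x, y, z in m, then the turn, a rotation vector about the tool's x, y, z in rad. In form: [tx, ty, tz, ax, ay, az, tx, ty, tz, ax, ay, az, ...]. A call has 1 to 12 rows; each row is the pose to reach, as a shift and turn from the pose commanded when the call began, along the tool's axes at that moment; what a row does not reach only later rows make up. A row lasts 1/12 s, in which the tool goes at most 41.7 mm and 7.16 degrees, less where a joint would pass 70% of its speed; a pose out of reach is approached as far as the arm can. A call with a gripper value outside its range is refused whole. "grip" is the finger opening in m, from 0 to 0.0854, set as the call begins (left out, the last holds). The fingers move at their own pace and stop on an object; the grip force is fixed at half the most. Time passes only in rows, so rows that repeat a pose let the fingers close. It gives the time, the measured TCP pose, the force and the opening at its end, in the units of the state.
- sensors.get_obs(): the state, without advancing time (a new reading comes with each control period).
- optics.camera(name): name is "scene" or "side" or "wrist"; returns a dict with "pixels" (480x640x3 uint8, red, green, blue), "fx", "fy", "cx", "cy" (pixels), "pose" (4x4, takes a point from camera to world coordinates); the wrist camera has in their place "tool_from_camera" (4x4, takes a point from camera to tool coordinates, whose origin is the TCP and whose axes are the flange's). Camera axes: x right, y up, looking along -z (the intrinsics and any distortion apply to the point x, -y, -z); pixel columns grow to the right and rows downward; lengths in m; the calibration is good to about 2 mm. A picture is of the moment at which its call begins: read the wrist's pose just before it. There is no depth.
- bot.job_done(): hands the job in, once; it reports no verdict.
The state is a dict: "clock": time; "joint_pos": joint angles; "joint_vel": joint speeds; "tau": joint torques, N m; "eef_pos": TCP position; "tool_rot": TCP orientation; "ft_force": force on the tool from outside, world axes, zero at the start; "ft_torque": the same for the moment, N m; "grip_width": finger opening in m.
Only numpy, scipy, OpenCV 4.12 (cv2) and the standard library are available. Lean on these libraries where they do the work, as an engineer would, in place of code of your own. Each camera call takes 0.05 s, during which the arm holds its last target.

## Working session

There is one attempt and no reset: what is moved stays moved. The work goes in short steps, Python scripts to look and compute and a tool call to move; the robot and the scene stay as the last step left them, time stands still between calls to the robot, and variables do not carry over. Pictures are saved under pics/ and viewed, and the job is handed in when it is done.

Besides the shell and the picture viewer there is one more tool, called after "Call:" as name(argument=value, ...) on one line, values as JSON. apply_moves: Moves the arm, as the interface text tells. Its arguments: {"type":"object","properties":{"plan":{"type":"array","items":{"type":"number"}},"grip":{"type":"number"}},"required":["plan"]}

```bash
ls -la; mkdir -p pics
cat > h.py <<'E'
import numpy as np, cv2
from scipy.spatial.transform import Rotation as R
from workcell import sensors, optics, bot
def snap(name,fn):
    o=sensors.get_obs(); c=optics.camera(name)
    cv2.imwrite('pics/'+fn,cv2.cvtColor(c['pixels'],cv2.COLOR_RGB2BGR))
    if name=='wrist':
        T=np.eye(4);T[:3,:3]=R.from_quat(o['tool_rot']).as_matrix();T[:3,3]=o['eef_pos'];c['pose']=T@c['tool_from_camera']
    return c
def ray(c,u,v):
    d=np.array([(u-c['cx'])/c['fx'],-(v-c['cy'])/c['fy'],-1.0])
    P=c['pose'];return P[:3,3],P[:3,:3]@d
def onz(c,u,v,z):
    o,d=ray(c,u,v);return o+d*(z-o[2])/d[2]
def proj(c,p):
    q=np.linalg.inv(c['pose'])@np.r_[p,1];return np.array([c['cx']+c['fx']*q[0]/-q[2],c['cy']+c['fy']*q[1]/q[2]])
def tri(rays):
    A=np.zeros((3,3));b=np.zeros(3)
    for o,d in rays:
        d=d/np.linalg.norm(d);M=np.eye(3)-np.outer(d,d);A+=M;b+=M@o
    return np.linalg.solve(A,b)
E
python3 - <<'E'
from h import *
for n in('scene','side','wrist'):
    c=snap(n,n+'0.png');print(n,{k:(np.round(v,4).tolist() if k!='pixels' else v.shape) for k,v in c.items()})
print(sensors.get_obs(),bot.grasp_offset)
print([x for x in dir(bot) if x[0]!='_'],[x for x in dir(optics) if x[0]!='_'])
E
```

```text
total 12
drwxr-xr-x  3 agent agent 4096 Dec  6 17:13 .
drwxr-xr-x 23 root  root  4096 Dec  6 17:13 ..
drwxr-xr-x  2 agent agent 4096 Dec  6 17:13 pics
scene {'pixels': (480, 640, 3), 'fx': 620.1515, 'fy': 620.1515, 'cx': 312.8632, 'cy': 238.0407, 'pose': [[0.7836, -0.3647, 0.503, 1.3067], [0.6212, 0.4554, -0.6377, -0.9653], [0.0035, 0.8122, 0.5834, 1.0314], [0.0, 0.0, 0.0, 1.0]]}
side {'pixels': (480, 640, 3), 'fx': 497.9183, 'fy': 497.9183, 'cx': 314.818, 'cy': 239.1807, 'pose': [[-0.9972, 0.0543, -0.0513, 0.4141], [-0.0743, -0.6478, 0.7582, 1.0917], [0.0079, 0.7599, 0.65, 0.9896], [0.0, 0.0, 0.0, 1.0]]}
wrist {'pixels': (480, 640, 3), 'fx': 426.3096, 'fy': 426.3096, 'cx': 321.3574, 'cy': 237.7016, 'tool_from_camera': [[0.0003, 0.9463, 0.3234, 0.0828], [1.0, -0.0003, -0.0003, -0.0004], [-0.0002, 0.3234, -0.9463, -0.143], [0.0, 0.0, 0.0, 1.0]], 'pose': [[0.2533, 0.9153, 0.3133, 0.2065], [-0.9674, 0.2402, 0.0804, -0.4621], [-0.0017, -0.3234, 0.9463, 0.3735], [0.0, 0.0, 0.0, 1.0]]}
{'clock': 0.15, 'joint_pos': array([-1.31498507e+00,  2.41267158e-01,  4.04411635e-03,  1.33520603e+00,
        3.48471994e-05,  1.57080172e+00]), 'joint_vel': array([-6.20719668e-05, -7.08716841e-04,  4.96228116e-03, -1.60167323e-03,
       -2.30266977e-05, -1.52384117e-03]), 'tau': array([ 2.06455238e-04, -3.72635722e+01,  2.52638483e+01,  1.23886930e-02,
       -6.67447623e-06, -1.49941830e-06]), 'eef_pos': array([ 0.12640474, -0.48326515,  0.23060785]), 'tool_rot': array([ 9.91831236e-01,  1.27554427e-01, -8.68548067e-05, -8.11923861e-04]), 'ft_force': array([-0.09357566,  0.35296943, -0.22258552]), 'ft_torque': array([-0.03257242, -0.03603307,  0.03600053]), 'grip_width': 0.08553600428418763} 0.0187
['Unreachable', 'grasp_offset', 'job_done'] ['camera']
```

View pics/scene0.png

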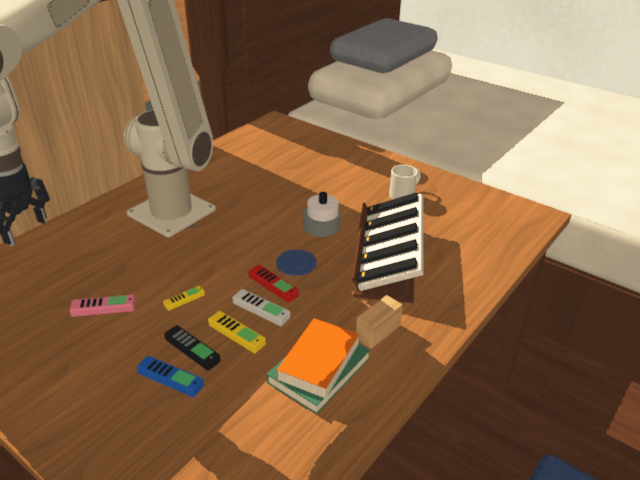

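View pics/side0.png

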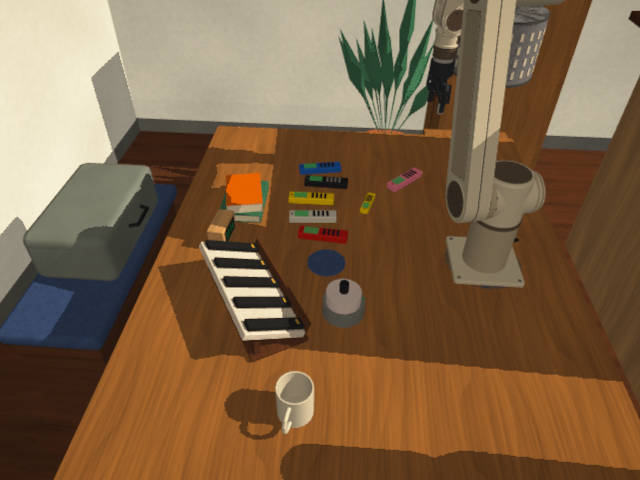

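View pics/wrist0.png

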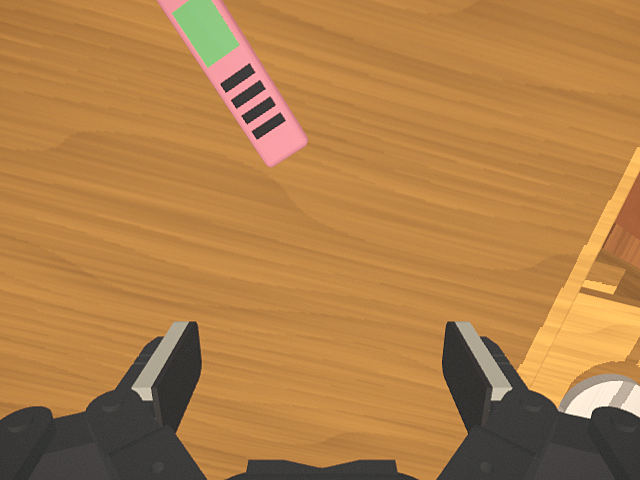

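```bash
cat > seg.py <<'E'
from h import *
def masks(px):
    h=cv2.cvtColor(px,cv2.COLOR_RGB2HSV).astype(int);H,S,V=h[...,0],h[...,1],h[...,2]
    return H,S,V
def comps(m,amin=30):
    n,l,st,ce=cv2.connectedComponentsWithStats(m.astype(np.uint8),connectivity=8)
    return [(st[i],ce[i],l==i) for i in range(1,n) if st[i][4]>=amin]
E
python3 - <<'E'
from seg import *
for n in('scene','side'):
    c=snap(n,n+'1.png');px=c['pixels']
    H,S,V=masks(px)
    pts={'scene':[(261,306),(275,313),(192,346),(180,338),(273,282),(170,376),(237,331),(102,305),(184,297),(297,262),(322,200),(322,220),(240,300),(390,250),(400,230)],'side':[(313,216),(326,181),(323,235),(320,168),(311,198),(405,180),(367,204),(326,263),(344,290),(344,312),(350,200)]}[n]
    for u,v in pts: print(n,u,v,H[v,u],S[v,u],V[v,u],px[v,u])
    x=(150,170,290,250) if 0 else None
    if n=='scene': cv2.imwrite('pics/sc_crop1.png',cv2.cvtColor(cv2.resize(px[255:405,60:320],None,fx=3,fy=3,interpolation=cv2.INTER_CUBIC),cv2.COLOR_RGB2BGR))
    if n=='scene': cv2.imwrite('pics/sc_crop2.png',cv2.cvtColor(cv2.resize(px[160:310,260:450],None,fx=4,fy=4,interpolation=cv2.INTER_CUBIC),cv2.COLOR_RGB2BGR))
    if n=='side': cv2.imwrite('pics/si_crop2.png',cv2.cvtColor(cv2.resize(px[220:370,190:390],None,fx=4,fy=4,interpolation=cv2.INTER_CUBIC),cv2.COLOR_RGB2BGR))
E
```

```text
scene 261 306 20 47 163 [163 153 133]
scene 275 313 61 114 146 [ 81 146  84]
scene 192 346 135 20 26 [25 24 26]
scene 180 338 30 31 83 [83 83 73]
scene 273 282 1 217 146 [146  25  22]
scene 170 376 108 202 125 [ 26  66 125]
scene 237 331 24 207 182 [182 152  34]
scene 102 305 177 120 172 [172  91  99]
scene 184 297 23 178 76 [76 63 23]
scene 297 262 109 106 84 [49 62 84]
scene 322 200 120 9 27 [26 26 27]
scene 322 220 13 49 187 [187 167 151]
scene 240 300 20 47 174 [174 163 142]
scene 390 250 21 32 55 [55 53 48]
scene 400 230 15 28 55 [55 52 49]
side 313 216 18 51 111 [111 102  89]
side 326 181 18 27 47 [47 45 42]
side 323 235 1 231 129 [129  17  12]
side 320 168 107 206 114 [ 22  61 114]
side 311 198 24 255 164 [164 129   0]
side 405 180 4 106 130 [130  83  76]
side 367 204 54 143 112 [ 62 112  49]
side 326 263 109 112 66 [37 48 66]
side 344 290 150 13 20 [20 19 20]
side 344 312 13 54 141 [141 124 111]
side 350 200 14 181 93 [93 57 27]
```

View pics/sc_crop1.png

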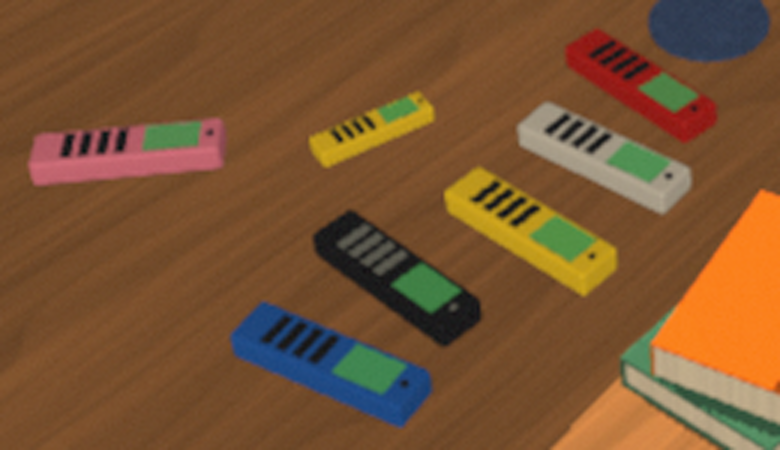

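View pics/sc_crop2.png

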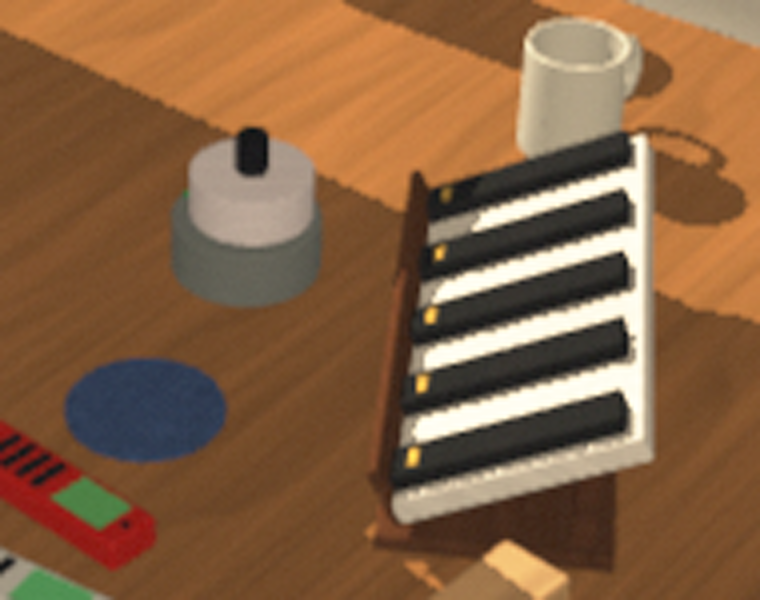

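View pics/si_crop2.png

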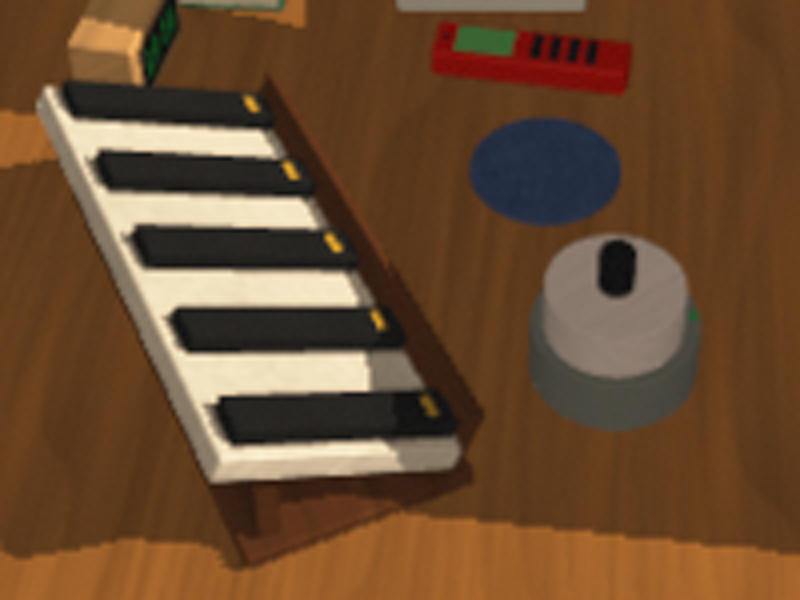

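Run:
```python
from seg import *
C={n:snap(n,n+'2.png') for n in('scene','side')}
bl={}
for n,c in C.items():
    H,S,V=masks(c['pixels'])
    yy,xx=np.mgrid[:480,:640]
    roi=(xx>60)&(xx<330)&(yy>255)&(yy<410) if n=='scene' else (xx>280)&(xx<430)&(yy>155)&(yy<250)
    for nm,m in dict(green=(H>48)&(H<75)&(S>90)&(V>60),red=((H<5)|(H>175))&(S>190),blue=(H>100)&(H<115)&(S>170),yellow=(H>20)&(H<28)&(S>170)&(V>120),black=(V<62)&(S<80),white=(S<75)&(V>100)).items():
        m=m&roi
        for st,ce,_ in comps(m,25):
            w=onz(c,*ce,0.024);print(n,nm,st.tolist(),np.round(ce,1),np.round(w,4))
    roi=(xx>260)&(xx<330)&(yy>235)&(yy<290) if n=='scene' else (xx>300)&(xx<350)&(yy>240)&(yy<285)
    for st,ce,_ in comps(roi&(H>100)&(H<118)&(S>60),100): print(n,'coaster',np.round(onz(c,*ce,0.005),4))
    if n=='scene': roi=(xx>310)&(xx<335)&(yy>185)&(yy<207)
    else: roi=(xx>330)&(xx<360)&(yy>270)&(yy<300)
    for st,ce,_ in comps(roi&(V<45),20): print(n,'knob',st,np.round(onz(c,*ce,0.045+.051),4)); bl.setdefault('knob',[]).append(ray(c,*ce))
    roi=(xx>350)&(xx<430)&(yy>190)&(yy<290) if n=='scene' else (xx>195)&(xx<310)&(yy>230)&(yy<345)
    L=[]
    for st,ce,_ in comps(roi&(H>14)&(H<26)&(S>150)&(V>90),3): L.append((st,ce)); print(n,'gold',st,ce,np.round(onz(c,*ce,0.055),4))
print(tri(bl['knob']))
```

```text
scene green [274, 280, 18, 12, 105] [282.4 285.2] [ 0.5049 -0.0716  0.024 ]
scene green [187, 288, 11, 7, 39] [192.1 291.2] [ 0.3446 -0.2291  0.024 ]
scene green [108, 296, 19, 9, 117] [116.9 299.9] [ 0.2257 -0.3658  0.024 ]
scene green [263, 303, 20, 12, 133] [272.5 308.5] [ 0.5428 -0.1522  0.024 ]
scene green [238, 328, 19, 13, 141] [247.2 334. ] [ 0.5548 -0.2532  0.024 ]
scene green [190, 342, 24, 18, 222] [201.6 350.4] [ 0.5112 -0.354   0.024 ]
scene green [268, 365, 11, 14, 58] [273.  372.6] [ 0.6782 -0.3038  0.024 ]
scene green [172, 370, 23, 16, 197] [182.7 377.5] [ 0.5377 -0.4332  0.024 ]
scene green [283, 383, 40, 22, 199] [305.7 394.5] [ 0.7701 -0.3063  0.024 ]
scene red [249, 265, 50, 37, 569] [272.1 283.8] [ 0.481  -0.0837  0.024 ]
scene blue [138, 357, 65, 40, 822] [168.5 376.9] [ 0.5128 -0.451   0.024 ]
scene yellow [163, 286, 42, 25, 346] [182.3 299.2] [ 0.3483 -0.2647  0.024 ]
scene yellow [208, 311, 58, 43, 789] [235.4 332.1] [ 0.5296 -0.2656  0.024 ]
scene black [165, 326, 55, 44, 668] [190.8 348. ] [ 0.487 -0.364  0.024]
scene white [233, 289, 57, 37, 741] [259.8 3
[... 1740 characters left out ...]
  3] [276.66666667 254.66666667] [0.5888 0.0765 0.055 ]
side gold [260 260   5   5  16] [262.125 262.125] [0.6244 0.1098 0.055 ]
side gold [271 278   5   5  17] [272.82352941 280.05882353] [0.5858 0.1758 0.055 ]
side gold [210 290   2   4   4] [210.5 291.5] [0.7393 0.2298 0.055 ]
side gold [214 294   2   3   3] [214.66666667 295.        ] [0.7259 0.241  0.055 ]
side gold [283 297   3   6  13] [284.         299.69230769] [0.548  0.2425 0.055 ]
side gold [213 319   2   3   3] [213.66666667 320.        ] [0.7097 0.3223 0.055 ]
side gold [295 319   4   5  10] [296.7 321.1] [0.5089 0.3094 0.055 ]
side gold [230 334   3   1   3] [231. 334.] [0.6593 0.361  0.055 ]
[0.40042227 0.22721419 0.09870242]
```

```bash
cat >> h.py <<'E'
def Rdown(yaw,tilt=0.0,tyaw=None):
    """tool x along yaw, z down; tilt>0 leans tool z towards +x(tool)"""
    x=np.array([np.cos(yaw),np.sin(yaw),0]);z=np.array([0,0,-1.]);y=np.cross(z,x)
    return np.c_[x,y,z]@R.from_rotvec([0,tilt,0]).as_matrix()
def rel(p,Rt,p0=None,R0=None,show=True):
    o=sensors.get_obs()
    if p0 is None:p0=o['eef_pos'];R0=R.from_quat(o['tool_rot']).as_matrix()
    s=R0.T@(np.array(p)-p0);r=R.from_matrix(R0.T@Rt).as_rotvec()
    if show:print('shift',np.round(s,4).tolist(),'rot',np.round(r,4).tolist(),'rows>=',int(np.ceil(max(np.linalg.norm(s)/.0417,np.linalg.norm(r)/.125))))
    return s,r
E
python3 - <<'E'
from h import *
rel([0.42,-0.25,0.36],Rdown(0))
E
```

```text
shift [0.3431, -0.1518, -0.1288] rot [-0.0005, 0.0001, 0.2557] rows>= 10
```

Call:
apply_moves(plan=[0.12,-0.05,-0.06,0,0,0.09,0.343,-0.152,-0.129,0,0,0.256,0.343,-0.152,-0.129,0,0,0.256,0.343,-0.152,-0.129,0,0,0.256,0.343,-0.152,-0.129,0,0,0.256,0.343,-0.152,-0.129,0,0,0.256,0.343,-0.152,-0.129,0,0,0.256,0.343,-0.152,-0.129,0,0,0.256,0.343,-0.152,-0.129,0,0,0.256,0.343,-0.152,-0.129,0,0,0.256,0.343,-0.152,-0.129,0,0,0.256,0.343,-0.152,-0.129,0,0,0.256])

```text
clock: 1.35
eef_pos: [0.4209, -0.2491, 0.3604]
tool_rot: [1.0, 0.002, 0.0, 0.0]
ft_force: [-0.3, -0.3, -0.4]
grip_width: 0.0858
```

Run:
```python
from h import *
c=snap('wrist','w1.png');o=sensors.get_obs();print(o['eef_pos'],o['tool_rot'],o['joint_pos'],o['clock'])
```

```text
[ 0.41987761 -0.24966974  0.35997323] [ 9.99999766e-01  5.42886981e-04 -4.13158583e-04  4.80792034e-05] [-5.36144108e-01  2.02969256e-01  2.87453784e-01  1.65594183e+00
 -5.05128226e-04  2.60436294e+00] 1.4
```

View pics/w1.png

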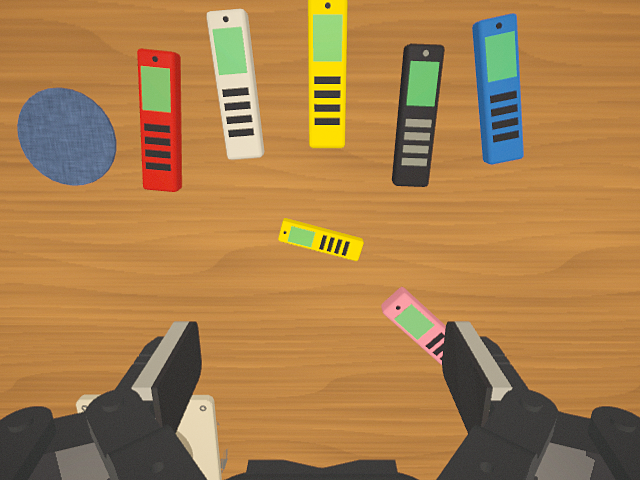

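```bash
cat > hs.py <<'E'
from seg import *
SCR=0.0322
def world_rect(c,mask,z):
    v,u=np.nonzero(mask)
    cs,_=cv2.findContours(mask.astype(np.uint8),cv2.RETR_EXTERNAL,cv2.CHAIN_APPROX_NONE)
    k=max(cs,key=len)[:,0,:]
    W=np.array([onz(c,a,b,z)[:2] for a,b in k],np.float32)
    (cx,cy),(w,h),a=cv2.minAreaRect(W*1000)
    a=np.deg2rad(a)
    if w<h: a+=np.pi/2;w,h=h,w
    return np.array([cx,cy])/1000,w,h,a
def colmask(px):
    H,S,V=masks(px)
    return dict(red=((H<6)|(H>174))&(S>170),blue=(H>100)&(H<115)&(S>150),yellow=(H>20)&(H<31)&(S>170)&(V>110),black=(V<75)&(S<80),white=(S<70)&(V>110),green=(H>45)&(H<80)&(S>60)&(V>60))
E
python3 - <<'E'
from hs import *
c=snap('wrist','w2.png');cm=colmask(c['pixels'])
v,u=np.mgrid[:480,:640]
far=v<200
for k in cm:
    for st,ce,m in comps(cm[k]&far,150):
        if st[1]+st[3]>=199: continue
        mm=cv2.morphologyEx(m.astype(np.uint8),cv2.MORPH_CLOSE,np.ones((9,9)))
        p,w,h,a=world_rect(c,mm,0.024)
        print(k,st.tolist(),np.round(ce,1),np.round(p,4),round(w,1),round(h,1),round(a,3))
C={n:snap(n,n+'3.png') for n in('scene','side')}
W=[(155,88),]
H,S,V=masks(c['pixels'])
for st,ce,m in comps((H>95)&(H<125)&(S>50)&(u<130)&(v<200),500): print('coaster',ce,onz(c,*ce,0.005))
# tri heights of screens
sc=dict(red=(282.4,285.2),white=(272.5,308.5),yellow=(247.2,334),black=(201.6,350.4),blue=(182.7,377.5))
sd=dict(blue=(309.8,165.1),black=(315.2,178.1),yellow=(300.6,194.3),white=(301,213),red=(310.8,229.6))
g=[ce for st,ce,m in comps(cm['green']&far,150)]
g=sorted(g,key=lambda a:a[0])
for n,ce in zip(['red','white','yellow','black','blue'],g):
    print(n,ce,tri([ray(c,*ce),ray(C['scene'],*sc[n]),ray(C['side'],*sd[n])]),tri([ray(C['scene'],*sc[n]),ray(C['side'],*sd[n])]))
E
```

```text
red [136, 48, 45, 143, 3596] [161.6 124.2] [ 0.4702 -0.0736] 148.0 44.1 3.051
blue [472, 12, 51, 151, 3835] [496.2  92.6] [ 0.5032 -0.4376] 147.6 44.0 0.204
yellow [307, 0, 40, 147, 3390] [326.3  81.1] [ 0.5175 -0.2547] 143.3 40.0 0.002
black [392, 43, 52, 143, 2953] [414.3 118.4] [ 0.4766 -0.3517] 147.9 41.5 3.107
black [222, 87, 26, 9, 164] [234.3  90.8] [ 0.5034 -0.1569] 26.6 6.5 1.651
black [224, 101, 25, 8, 155] [236.2 104.6] [ 0.4894 -0.158 ] 26.2 6.4 1.651
black [226, 115, 25, 8, 152] [238.  118.1] [ 0.4755 -0.1592] 26.7 6.4 1.652
white [206, 7, 58, 152, 3796] [236.9  87.5] [ 0.5079 -0.1588] 148.4 41.5 0.082
white [405, 117, 27, 9, 210] [417.7 121.2] [ 0.4727 -0.3542] 28.3 8.4 1.572
white [404, 130, 26, 9, 205] [416.4 134.4] [ 0.4585 -0.3537] 28.0 8.5 1.532
white [402, 144, 27, 8, 198] [415.2 147.4] [ 0.4444 -0.3532] 28.5 7.6 1.572
white [401, 156, 26, 9, 193] [413.8 160.2] [ 0.4304 -0.3527] 28.3 8.3 1.525
green [313, 13, 29, 47, 1296] [326.6  36.4] [ 0.5562 -0.255 ] 42.9 28.4 3.137
green [211, 25, 35, 49, 1343] [228.6  49. ] [ 0.5437 -0.1537] 43.9 30.0 0.083
green [485, 29, 32, 51, 1313] [500.3  54.2] [ 0.5392 -0.4347] 43.6 29.8 0.205
green [405, 59, 34, 47, 1345] [421.6  81.8] [ 0.5123 -0.3552] 45.2 31.4 3.111
green [140, 65, 30, 46, 1197] [154.7  87.6] [ 0.5062 -0.0728] 43.3 29.4 3.059
coaster [ 65.52752169 135.48752711] [0.45500625 0.04232426 0.005     ]
red [154.71428571  87.56390977] [ 0.50638561 -0.07413602  0.02707622] [ 0.50629821 -0.07423133  0.02700518]
white [228.62025316  49.02308265] [ 0.54394062 -0.15438351  0.0267094 ] [ 0.54395532 -0.15446846  0.02669033]
yellow [326.56712963  36.38117284] [ 0.55553229 -0.25499874  0.02680247] [ 0.5553731  -0.25527591  0.0267022 ]
black [421.60669145  81.79182156] [ 0.5129645  -0.35526093  0.02710676] [ 0.51329208 -0.35593648  0.02725212]
blue [500.28941356  54.22010663] [ 0.53923357 -0.43455567  0.02786579] [ 0.53939439 -0.43567091  0.02816862]
```

Run:
```python
from h import *
rel([0.50,0.16,0.36],Rdown(0.52))
c=optics.camera('scene')
```

```text
shift [0.0804, -0.4107, -0.0001] rot [-0.0007, 0.001, -0.5221] rows>= 11
```

Call:
apply_moves(plan=[0.08,-0.41,0,0,0,-0.52,0.08,-0.41,0,0,0,-0.52,0.08,-0.41,0,0,0,-0.52,0.08,-0.41,0,0,0,-0.52,0.08,-0.41,0,0,0,-0.52,0.08,-0.41,0,0,0,-0.52,0.08,-0.41,0,0,0,-0.52,0.08,-0.41,0,0,0,-0.52,0.08,-0.41,0,0,0,-0.52,0.08,-0.41,0,0,0,-0.52,0.08,-0.41,0,0,0,-0.52,0.08,-0.41,0,0,0,-0.52])

```text
clock: 2.6
eef_pos: [0.4999, 0.1612, 0.3593]
tool_rot: [0.966, 0.258, -0.001, 0.0]
ft_force: [-0.6, -0.1, -0.6]
grip_width: 0.0855
```

Run:
```python
from h import *
c=snap('wrist','w3.png');o=sensors.get_obs();print(o['eef_pos'],o['tool_rot'],o['joint_pos'],o['clock'])
```

```text
[0.49982368 0.15983718 0.3596944 ] [ 9.66343013e-01  2.57255868e-01 -7.20645215e-04  2.82276372e-04] [ 3.09794612e-01  2.81590852e-01  3.89282544e-01  1.67995553e+00
 -4.92380372e-04  2.93102463e+00] 2.65
```

View pics/w3.png

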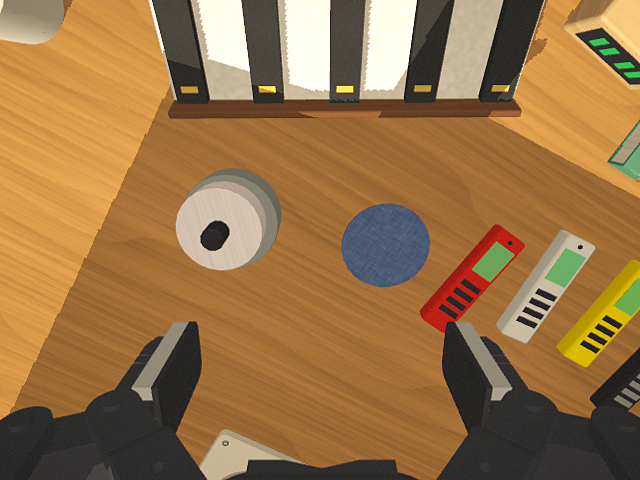

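Run:
```python
from hs import *
c=snap('wrist','w4.png');H,S,V=masks(c['pixels']);v,u=np.mgrid[:480,:640]
for st,ce,m in comps((H>18)&(H<32)&(S>120)&(V>120)&(v<110)&(v>70)&(u>160)&(u<530),30): print('gold',st,np.round(ce,1),np.round(onz(c,*ce,.0585),4))
for st,ce,m in comps((V<60)&(u<260)&(u>170)&(v>180)&(v<270),100): print('knob',st,ce,onz(c,*ce,.096))
np.save('w4pose.npy',c['pose'])
rel([0.40,0.227,0.26],Rdown(0.52))
```

```text
gold [257  85  17   7 112] [265.3  88.1] [0.5469 0.2509 0.0585]
gold [335  85  17   7 116] [342.9  87.9] [0.585  0.1847 0.0585]
gold [412  84  18   7 117] [420.7  87. ] [0.6238 0.1189 0.0585]
gold [490  84  19   7 106] [498.9  86.6] [0.6623 0.0525 0.0585]
gold [179  86  18   7 115] [187.5  88.9] [0.5082 0.3168 0.0585]
knob [200 221  28  29 601] [213.26788686 234.87021631] [0.39914073 0.22790896 0.096     ]
shift [-0.0528, -0.1086, 0.1001] rot [0.0002, 0.0011, -0.0013] rows>= 4
```

Call:
apply_moves(plan=[-0.053,-0.109,0.09,0,0,-1.43,-0.053,-0.109,0.09,0,0,-1.43,-0.053,-0.109,0.09,0,0,-1.43,-0.053,-0.109,0.09,0,0,-1.43,-0.053,-0.109,0.09,0,0,-1.43,-0.053,-0.109,0.09,0,0,-1.43,-0.053,-0.109,0.09,0,0,-1.43,-0.053,-0.109,0.09,0,0,-1.43,-0.053,-0.109,0.09,0,0,-1.43,-0.053,-0.109,0.09,0,0,-1.43,-0.053,-0.109,0.09,0,0,-1.43,-0.053,-0.109,0.09,0,0,-1.43])

```text
clock: 3.7
eef_pos: [0.4002, 0.2261, 0.2708]
tool_rot: [0.561, 0.828, 0.0, 0.0]
ft_force: [0.1, -0.7, 0.6]
grip_width: 0.0853
```

Call:
apply_moves(plan=[0,0,0,0,0,-1.43,0,0,0,0,0,-1.43,0,0,0,0,0,-1.43,0,0,0,0,0,-1.43,0,0,0,0,0,-1.43,0,0,0,0,0,-1.43,0,0,0,0,0,-1.43,0,0,0,0,0,-1.43,0,0,0,0,0,-1.43,0,0,0,0,0,-1.43,0,0,0,0,0,-1.43,0,0,0,0,0,-1.43])

```text
clock: 4.7
eef_pos: [0.4002, 0.2261, 0.2708]
tool_rot: [-0.119, 0.993, -0.0, 0.0]
ft_force: [0.2, 0.1, 0.4]
grip_width: 0.0852
```

Run:
```python
from h import *
c=snap('wrist','w5.png');o=sensors.get_obs();print(o['eef_pos'],o['tool_rot'],o['joint_pos'],o['clock'])
```

```text
[0.40020946 0.22617128 0.27076997] [-1.19200191e-01  9.92870181e-01  5.43986871e-06  3.44178989e-04] [ 5.14555072e-01  1.45608694e-01 -1.09113478e-02  1.41363676e+00
 -2.54889076e-04  2.75586395e-01] 4.75
```

View pics/w5.png

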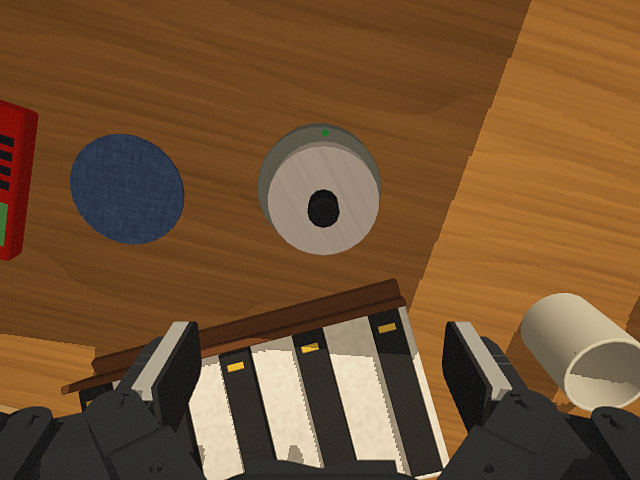

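Run:
```python
from hs import *
c=snap('wrist','w6.png');H,S,V=masks(c['pixels']);v,u=np.mgrid[:480,:640]
c4=dict(c);c4['pose']=np.load('w4pose.npy')
g=[]
for st,ce,m in comps((H>18)&(H<32)&(S>120)&(V>120)&(v<380)&(v>310)&(u>210)&(u<420),30): g.append(ce)
g=sorted(g,key=lambda a:-a[0]);G4=[(187.5,88.9),(265.3,88.1),(342.9,87.9)]
for a,b in zip(g,G4): print('gold tri',np.round(a,1),tri([ray(c,*a),ray(c4,*b)]))
for st,ce,m in comps((V<60)&(u<345)&(u>300)&(v>180)&(v<240),100): print('knob',st,ce,onz(c,*ce,.1),tri([ray(c,*ce),ray(c4,213.27,234.87)]))
m=(S<60)&(V>120)&(u>250)&(u<400)&(v>120)&(v<270)
for st,ce,mm in comps(m,500):
    cs,_=cv2.findContours(mm.astype(np.uint8),cv2.RETR_EXTERNAL,cv2.CHAIN_APPROX_NONE);k=max(cs,key=len)[:,0,:]
    W=np.array([onz(c,a,b,.081)[:2] for a,b in k],np.float32);print('captop',cv2.minEnclosingCircle(W),cv2.fitEllipse(W*1000))
for st,ce,mm in comps((H>100)&(H<118)&(S>60)&(u<200)&(u>60)&(v<260),500): print('coaster',onz(c,*ce,.005))
o=sensors.get_obs();print(o['eef_pos'])
```

```text
gold tri [386.7 327.5] [0.50846547 0.31639436 0.06041915]
gold tri [309.6 347.5] [0.54702457 0.25065216 0.06040382]
gold tri [235.2 366.3] [0.5849666  0.18488709 0.06057085]
knob [308 190  31  38 939] [322.85729499 208.38551651] [0.39977039 0.22760815 0.1       ] [0.40017578 0.22773127 0.09843436]
captop ((0.3982338011264801, 0.22679048776626587), 0.04624142870306969) ((398.7536315917969, 227.39083862304688), (87.77069091796875, 90.5171890258789), 106.26983642578125)
coaster [0.45047277 0.04317053 0.005     ]
[0.40020813 0.22633341 0.27076897]
```

Call:
apply_moves(plan=[0,0.001,0.04,0,0,0,0,0.001,0.08,0,0,0,0,0.001,0.11,0,0,0,0,0.001,0.14,0,0,0,0,0.001,0.16,0,0,0,0,0.001,0.175,0,0,0,0,0.001,0.183,0,0,0,0,0.001,0.187,0,0,0,0,0.001,0.188,0,0,0], grip=0.06)

```text
clock: 5.55
eef_pos: [0.3998, 0.2287, 0.0823]
tool_rot: [-0.118, 0.993, -0.0, -0.0]
ft_force: [0.0, -0.1, 0.9]
grip_width: 0.0602
```

Call:
apply_moves(plan=[0,0,0,0,0,0,0,0,0,0,0,0,0,0,0,0,0,0,0,0,0,0,0,0,0,0,0,0,0,0,0,0,0,0,0,0], grip=0.01)

```text
clock: 6.05
eef_pos: [0.4006, 0.2297, 0.0836]
tool_rot: [-0.119, 0.993, 0.0, 0.001]
ft_force: [0.2, -1.1, 5.4]
grip_width: 0.0218
```

Call:
apply_moves(plan=[0,0,-0.01,0,0,0,0,0,-0.03,0,0,0,0,0,-0.05,0,0,0,0,0,-0.06,0,0,0,0,0,-0.06,0,0,0])

```text
clock: 6.47
eef_pos: [0.4012, 0.2304, 0.1448]
tool_rot: [-0.119, 0.993, 0.001, 0.002]
ft_force: [1.4, 0.6, -1.4]
grip_width: 0.0224
```

Run:
```python
from h import *
o=sensors.get_obs();print(o['eef_pos'],o['ft_force'],o['grip_width'])
rel(o['eef_pos']+[.0535,-.185,0],Rdown(3.38))
c=snap('wrist','w7.png');
```

```text
[0.40116217 0.23042431 0.14479613] [ 1.42804935  0.57536192 -1.38436322] 0.02235991464621302
shift [-0.0083, -0.1924, -0.0003] rot [0.0016, 0.005, -0.0] rows>= 5
```

View pics/w7.png

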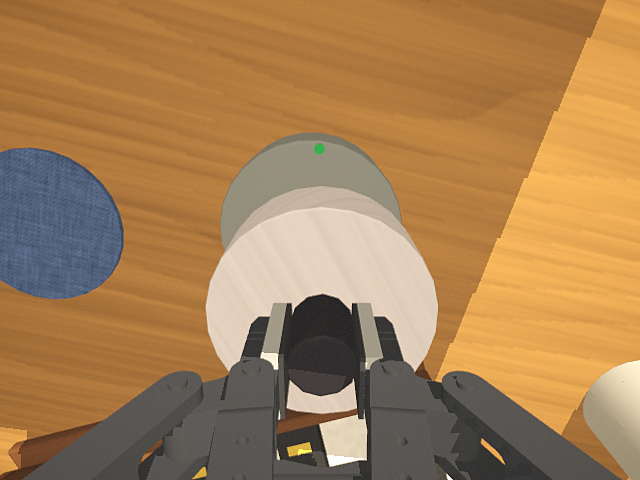

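Call:
apply_moves(plan=[-0.001,-0.03,0,0,0,0,-0.003,-0.07,0,0,0,0,-0.005,-0.11,0,0,0,0,-0.007,-0.15,0,0,0,0,-0.008,-0.18,0,0,0,0,-0.008,-0.192,0,0,0,0,-0.008,-0.192,0.02,0,0,0,-0.008,-0.192,0.05,0,0,0,-0.008,-0.192,0.075,0,0,0,-0.008,-0.192,0.09,0,0,0,-0.008,-0.192,0.096,0,0,0,-0.008,-0.192,0.099,0,0,0])

```text
clock: 7.52
eef_pos: [0.4486, 0.0441, 0.0435]
tool_rot: [-0.119, 0.993, -0.0, -0.004]
ft_force: [-19.4, -2.9, 45.2]
grip_width: 0.0222
```

Call:
apply_moves(plan=[0,0,0,0,0,0,0,0,0,0,0,0])

```text
clock: 7.68
eef_pos: [0.4501, 0.0444, 0.0437]
tool_rot: [-0.119, 0.993, -0.0, -0.002]
ft_force: [-6.0, -0.9, 9.7]
grip_width: 0.0224
```

Call:
apply_moves(plan=[0,0,0,0,0,0,0,0,0,0,0,0,0,0,0,0,0,0,0,0,0,0,0,0,0,0,-0.03,0,0,0,0,0,-0.07,0,0,0,0,0,-0.11,0,0,0,0,0,-0.15,0,0,0,0,0,-0.19,0,0,0,0,0,-0.22,0,0,0], grip=0.06)

```text
clock: 8.52
eef_pos: [0.4534, 0.0448, 0.2669]
tool_rot: [-0.119, 0.993, -0.0, 0.002]
ft_force: [0.9, -0.2, -0.1]
grip_width: 0.0597
```

Run:
```python
from hs import *
o=sensors.get_obs();print(o['eef_pos'],o['joint_pos'],o['clock'])
c=snap('wrist','w8.png')
rel([0.4703,-0.0698,0.26],Rdown(-0.083+np.pi))
```

```text
[0.45341183 0.04475629 0.26685894] [ 9.83575608e-02  1.35896845e-01 -3.24571288e-02  1.39854893e+00
  5.06102138e-05 -1.39877509e-01] 8.5167
shift [0.0135, -0.1149, 0.0122] rot [0.0003, 0.0135, 0.3212] rows>= 3
```

View pics/w8.png

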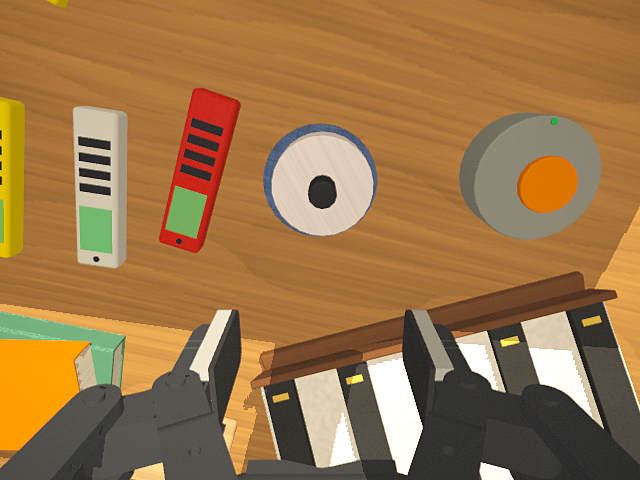

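Run:
```python
from hs import *
rel([0.57,0.17,0.33],Rdown(0.527+np.pi,0))
```

```text
shift [-0.1409, 0.0945, -0.0561] rot [-0.0037, 0.013, -0.2887] rows>= 5
```

Call:
apply_moves(plan=[-0.04,0.03,-0.02,0,0,-0.1,-0.08,0.055,-0.04,0,0,-0.2,-0.12,0.08,-0.056,0,0.01,-0.289,-0.141,0.095,-0.056,0,0.013,-0.289,-0.141,0.095,-0.056,0,0.013,-0.289,-0.141,0.095,-0.056,0,0.013,-0.289])

```text
clock: 9.07
eef_pos: [0.5694, 0.1732, 0.3174]
tool_rot: [-0.262, 0.965, -0.001, -0.007]
ft_force: [-0.4, -0.5, -0.5]
grip_width: 0.0599
```

Run:
```python
from hs import *
o=sensors.get_obs();print(o['eef_pos'],o['joint_pos'],o['clock'])
c=snap('wrist','w9.png');np.save('w9pose.npy',c['pose'])
```

```text
[0.56940582 0.17318966 0.31736873] [ 2.95600800e-01  4.41326428e-01  5.11689436e-01  1.65453006e+00
 -6.53378682e-04 -2.34801706e-01] 9.0667
```

View pics/w9.png

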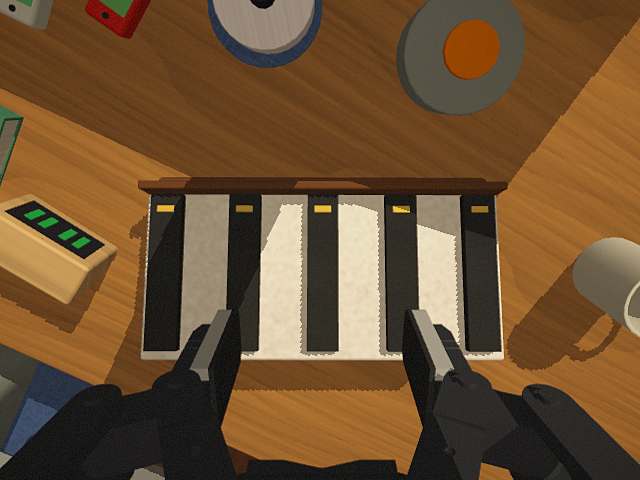

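```bash
python3 - <<'E'
from hs import *
c=snap('wrist','w10.png');H,S,V=masks(c['pixels']);v,u=np.mgrid[:480,:640]
print(np.abs(c['pose']-np.load('w9pose.npy')).max())
c4=dict(c);c4['pose']=np.load('w4pose.npy')
g=sorted([ce for st,ce,m in comps((H>18)&(H<32)&(S>120)&(V>110)&(v<220)&(v>198)&(u>140)&(u<500),30)],key=lambda a:-a[0])
G4=[(187.5,88.9),(265.3,88.1),(342.9,87.9),(420.7,87.0),(498.9,86.6)]
P=[]
for a,b in zip(g,G4): P.append(tri([ray(c,*a),ray(c4,*b)]));print('gold tri',np.round(a,1),np.round(P[-1],4))
P=np.array(P);m=P.mean(0);uu,s,vt=np.linalg.svd(P-m);d=vt[0]*np.sign(vt[0][1]);print('mean',m,'dir',d,'psi',np.arctan2(-d[0],d[1]))
psi=np.arctan2(-d[0],d[1]);ex=np.array([np.cos(psi),np.sin(psi),0]);xs=ex*np.cos(np.deg2rad(25))+np.array([0,0,np.sin(np.deg2rad(25))]);n=np.cross(xs,[-np.sin(psi),np.cos(psi),0])
# column profiles of ribs
px=c['pixels'].astype(int).sum(2)
for col in (165,243,322,480):
    pr=px[185:365,col]; print(col,'dark run',[int(i+185) for i in np.nonzero(np.diff((pr<170).astype(int)))[0]])
for vv in (230,300):
    pr=px[vv,140:510];print(vv,[int(i+140) for i in np.nonzero(np.diff((pr<170).astype(int)))[0]])
for dz in(-.002,0,.002):
    q=m+[0,0,dz]
    def pl(a,b):
        o,dd=ray(c,a,b);return o+dd*(np.dot(q-o,n)/np.dot(dd,n))
    A=pl(322.5,196);B=pl(322,352);print(dz,A,B,np.linalg.norm(B-A),(A+B)/2, 'halfwidth')
E
python3 - <<'E'
import cv2
i=cv2.imread('pics/w10.png')[180:370,130:510];cv2.imwrite('pics/w10c.png',cv2.resize(i,None,fx=2,fy=2,interpolation=cv2.INTER_CUBIC))
E
```

```text
0.0014815901350602734
gold tri [479.9 210.6] [0.5082 0.3168 0.0587]
gold tri [401.5 211. ] [0.547  0.2506 0.0601]
gold tri [323.1 210.9] [0.585  0.1848 0.0614]
gold tri [245.  210.5] [0.6236 0.1191 0.0592]
gold tri [166.  210.5] [0.6619 0.0531 0.0603]
mean [0.58512902 0.1848903  0.05994253] dir [-0.50343623  0.86402723 -0.00298475] psi 0.5275737511352003
165 dark run [189, 206, 214, 353]
243 dark run [207, 213, 352]
322 dark run [190, 207, 214, 352]
480 dark run [207, 214, 353]
230 [150, 184, 229, 261, 308, 337, 384, 416, 461, 495]
300 [146, 181, 227, 259, 307, 338, 386, 418, 463, 498]
-0.002 [0.57441888 0.17783612 0.05197134] [0.69133565 0.24552352 0.11496772] 0.14906259887115583 [0.63287727 0.21167982 0.08346953] halfwidth
0 [0.57407849 0.17762687 0.05378508] [0.69047778 0.24501468 0.11650263] 0.14840283751848113 [0.63227813 0.21132078 0.08514385] halfwidth
0.002 [0.5737381  0.17741763 0.05559881] [0.6896199  0.24450585 0.11803753] 0.14774307616580643 [0.631679   0.21096174 0.08681817] halfwidth
```

View pics/w10c.png

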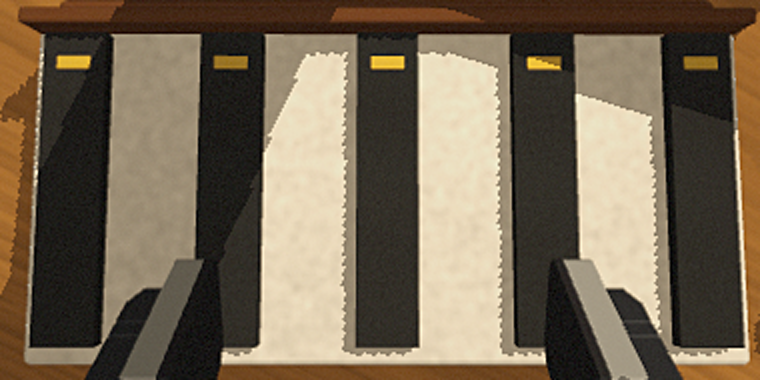

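```bash
cat > tgt.py <<'E'
from hs import *
PSI=0.5276
RIB3=np.array([0.6323,0.2113,0.085]);YD=np.array([-np.sin(PSI),np.cos(PSI),0])
def rib(i): return RIB3+(3-i)*0.076*YD
RR=Rdown(PSI+np.pi,-np.deg2rad(25))
NRM=-RR[:,2]; XS=-RR[:,0]
HS=dict(red=((0.4703,-0.0698),-0.083),white=((.5078,-.1567),.083),yellow=((.5202,-.255),-.003),black=((.4763,-.3541),-.031),blue=((.5039,-.4420),.205))
def screens(c,cols=None):
    cm=colmask(c['pixels'])
    out=[]
    for st,ce,m in comps(cm['green'],300):
        if st[0]<=1 or st[1]<=1 or st[0]+st[2]>=639 or st[1]+st[3]>=479: continue
        p,w,h,a=world_rect(c,m,0.024)
        a=(a+np.pi/2)%np.pi-np.pi/2
        g=onz(c,*ce,.024)[:2]
        out.append((np.round(g-0.036*np.array([np.cos(a),np.sin(a)]),4).tolist(),round(a,3),np.round(ce,1).tolist(),round(w,1),round(h,1)))
    return out
E
python3 - <<'E'
from tgt import *
print(rib(1),NRM,XS)
rel([0.4703,-0.0698,0.24],Rdown(-0.083+np.pi))
E
```

```text
[0.55577391 0.34263072 0.085     ] [-0.36514973 -0.21277188  0.90630779] [0.78306612 0.45629076 0.42261826]
shift [0.2035, -0.1589, 0.0806] rot [-0.0026, -0.0154, 0.611] rows>= 7
```

Call:
apply_moves(plan=[0.05,-0.04,0.01,0,0,0.12,0.08,-0.06,0.03,0,0,0.24,0.11,-0.085,0.04,0,0,0.36,0.14,-0.11,0.055,0,0,0.48,0.17,-0.135,0.065,0,0,0.58,0.19,-0.15,0.075,0,-0.015,0.611,0.204,-0.159,0.081,-0.003,-0.015,0.611,0.204,-0.159,0.081,-0.003,-0.015,0.611])

```text
clock: 9.83
eef_pos: [0.465, -0.0741, 0.2391]
tool_rot: [0.046, 0.999, 0.0, -0.001]
ft_force: [-0.2, 0.9, -0.4]
grip_width: 0.0602
```

Run:
```python
from tgt import *
c=snap('wrist','w11.png');print(screens(c));o=sensors.get_obs();print(o['eef_pos'],o['tool_rot'],o['clock'],o['joint_pos'])
```

```text
[([0.3301, -0.2562], np.float64(1.293), [117.0, 55.8], 28.6, 19.3), ([0.4696, -0.07], np.float64(-0.075), [326.8, 240.3], 43.3, 29.0), ([0.5075, -0.1572], np.float64(0.085), [242.4, 286.4], 44.4, 30.1), ([0.52, -0.255], np.float64(0.003), [138.3, 307.5], 43.1, 29.3), ([0.6492, -0.1441], np.float64(0.012), [273.2, 410.6], 103.9, 69.8)]
[ 0.46689656 -0.07244166  0.24017265] [ 4.47440855e-02  9.98998214e-01  7.27322632e-04 -8.23515568e-05] 9.8833 [-0.15484545  0.18253822 -0.04561051  1.34297111  0.00142774 -0.06532759]
```

View pics/w11.png

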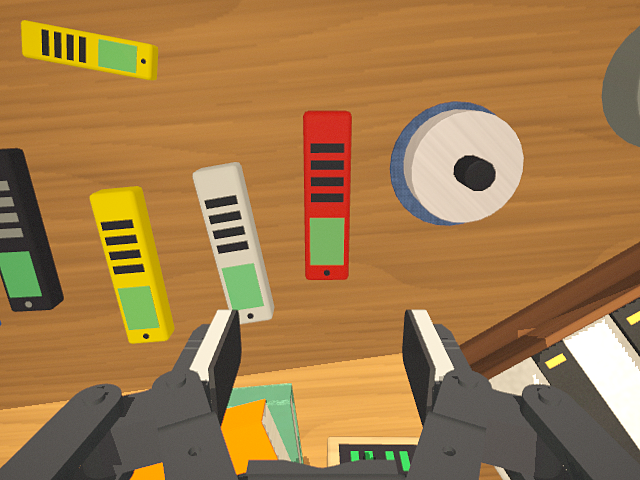

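Run:
```python
from tgt import *
rel([0.4700,-0.0699,0.003],Rdown(-0.080+np.pi)); print(sensors.get_obs()['eef_pos'])
```

```text
shift [-0.0029, 0.0025, 0.2372] rot [0.0014, -0.0002, -0.0095] rows>= 6
[ 0.46689656 -0.07244166  0.24017265]
```

Call:
apply_moves(plan=[0,0,0.04,0,0,0,0,0,0.08,0,0,0,0,0,0.08,0,0,0,0,0,0.08,0,0,0])

```text
clock: 10.22
eef_pos: [0.4681, -0.0692, 0.1596]
tool_rot: [0.042, 0.999, 0.001, -0.002]
ft_force: [0.1, -1.0, -0.3]
grip_width: 0.0601
```

Run:
```python
from tgt import *
rel([0.4700,-0.0699,0.003],Rdown(-0.080+np.pi)); print(sensors.get_obs()['eef_pos'])
```

```text
shift [-0.0025, -0.0008, 0.1566] rot [0.002, -0.0033, -0.0031] rows>= 4
[ 0.46809795 -0.06923823  0.15964434]
```

Call:
apply_moves(plan=[-0.002,-0.001,0.04,0,0,0,-0.002,-0.001,0.08,0,0,0,-0.002,-0.001,0.11,0,0,0,-0.002,-0.001,0.135,0,0,0,-0.002,-0.001,0.148,0,0,0,-0.002,-0.001,0.154,0,0,0,-0.002,-0.001,0.156,0,0,0,-0.002,-0.001,0.156,0,0,0])

```text
clock: 10.88
eef_pos: [0.4747, -0.0711, 0.0064]
tool_rot: [0.042, 0.999, 0.001, 0.003]
ft_force: [-0.8, -0.2, 0.5]
grip_width: 0.0599
```

Run:
```python
from tgt import *
c=snap('wrist','w12.png');o=sensors.get_obs();print(o['eef_pos'],o['ft_force'])
```

```text
[ 0.4746609  -0.07114399  0.00659475] [-0.2917745   0.5465544  -0.68053169]
```

View pics/w12.png

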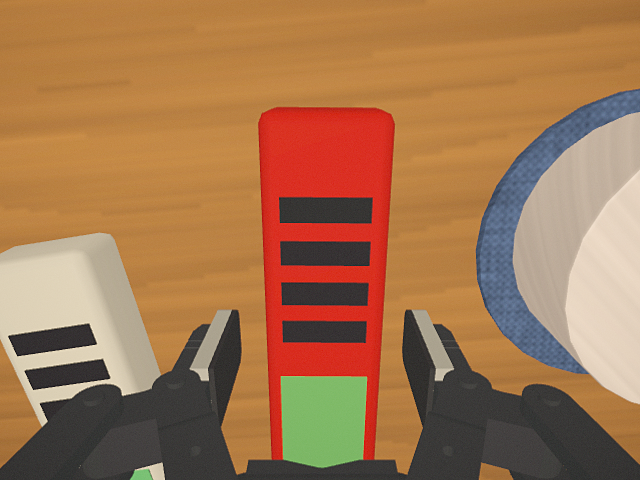

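Call:
apply_moves(plan=[0,0,0,0,0,0,0,0,0,0,0,0])

```text
clock: 11.1
eef_pos: [0.4738, -0.0712, 0.0061]
tool_rot: [0.042, 0.999, 0.001, 0.002]
ft_force: [0.4, 0.5, 0.2]
grip_width: 0.0605
```

Run:
```python
from tgt import *
rel([0.4700,-0.0699,0.003],Rdown(-0.080+np.pi)); print(sensors.get_obs()['eef_pos'])
```

```text
shift [0.0039, 0.001, 0.0031] rot [0.0012, 0.0047, -0.0037] rows>= 1
[ 0.47375448 -0.07123004  0.00611411]
```

Call:
apply_moves(plan=[0.004,0.001,0.003,0.001,0.005,-0.004,0.004,0.001,0.003,0.001,0.005,-0.004,0.004,0.001,0.003,0.001,0.005,-0.004])

```text
clock: 11.35
eef_pos: [0.468, -0.0696, 0.0016]
tool_rot: [0.04, 0.999, 0.0, -0.002]
ft_force: [-0.2, -0.4, -1.9]
grip_width: 0.0601
```

Call:
apply_moves(plan=[0,0,0,0,0,0,0,0,0,0,0,0,0,0,0,0,0,0,0,0,0,0,0,0,0,0,0,0,0,0], grip=0.02)

```text
clock: 11.77
eef_pos: [0.4687, -0.0698, 0.0019]
tool_rot: [0.04, 0.999, 0.0, -0.001]
ft_force: [-0.4, 0.5, 4.0]
grip_width: 0.0385
```

Run:
```python
from tgt import *
o=sensors.get_obs();print(o['eef_pos'],o['ft_force'],o['grip_width'])
```

```text
[ 0.46874888 -0.06980149  0.00193717] [-0.44839527  0.46375     4.04624469] 0.03854288151366009
```

Run:
```python
from tgt import *
o=sensors.get_obs()
p0=np.array([o['eef_pos'][0],o['eef_pos'][1],0.2]);R0=R.from_quat(o['tool_rot']).as_matrix()
rel(rib(1)+NRM*.09-XS*.0013,RR,p0,R0)
```

```text
shift [-0.0217, 0.3957, 0.0341] rot [-0.1313, -0.4253, -0.5981] rows>= 10
```

Call:
apply_moves(plan=[0,0,-0.02,0,0,0,0,0,-0.05,0,0,0,0,0,-0.09,0,0,0,0,0,-0.13,0,0,0,0,0,-0.165,0,0,0,0,0,-0.19,0,0,0,0,0,-0.2,0,0,0,0,0,-0.2,0,0,0])

```text
clock: 12.43
eef_pos: [0.4708, -0.0701, 0.2043]
tool_rot: [0.04, 0.999, -0.0, 0.001]
ft_force: [0.2, 0.1, -1.6]
grip_width: 0.0385
```

Run:
```python
from tgt import *
o=sensors.get_obs();print(o['eef_pos'],o['grip_width'],o['ft_force'])
rel(rib(1)+NRM*.09-XS*.0013,RR)
c=snap('wrist','w13.png')
```

```text
[ 0.47078869 -0.07012155  0.20433033] 0.0385267965514688 [ 0.18002512  0.13909971 -1.64814931]
shift [-0.0195, 0.3958, 0.0384] rot [-0.1331, -0.4206, -0.5974] rows>= 10
```

View pics/w13.png

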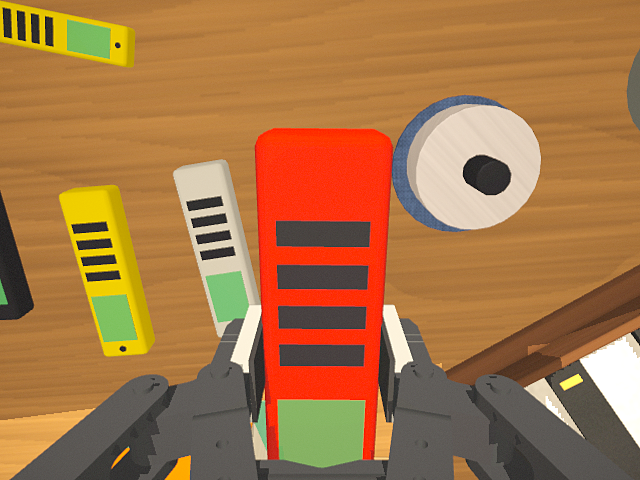

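Call:
apply_moves(plan=[-0.001,0.03,0,-0.01,-0.03,-0.04,-0.003,0.07,0.003,-0.025,-0.08,-0.11,-0.005,0.11,0.008,-0.04,-0.12,-0.17,-0.007,0.15,0.013,-0.05,-0.16,-0.23,-0.01,0.19,0.018,-0.065,-0.2,-0.29,-0.012,0.23,0.022,-0.08,-0.25,-0.35,-0.014,0.27,0.026,-0.09,-0.29,-0.41,-0.016,0.31,0.03,-0.105,-0.33,-0.47,-0.018,0.345,0.034,-0.117,-0.37,-0.525,-0.019,0.375,0.037,-0.127,-0.4,-0.57,-0.0195,0.39,0.038,-0.133,-0.42,-0.597,-0.0195,0.396,0.038,-0.133,-0.421,-0.597])

```text
clock: 13.48
eef_pos: [0.517, 0.3241, 0.1593]
tool_rot: [-0.256, 0.943, 0.057, 0.203]
ft_force: [0.2, -1.6, -2.1]
grip_width: 0.0389
```

Call:
apply_moves(plan=[0,0,0,0,0,0,0,0,0,0,0,0,0,0,0,0,0,0])

```text
clock: 13.73
eef_pos: [0.5198, 0.322, 0.1629]
tool_rot: [-0.253, 0.944, 0.057, 0.206]
ft_force: [-1.2, 0.9, -2.0]
grip_width: 0.0386
```

Run:
```python
from tgt import *
o=sensors.get_obs();print(o['eef_pos'],o['grip_width'],o['ft_force'],o['joint_pos'])
rel(rib(1)+NRM*.002-XS*.0013,RR)
c=snap('wrist','w14.png')
```

```text
[0.51978062 0.32202406 0.16293773] 0.03861397031748261 [-1.19993855  0.89971806 -1.97456542] [ 0.56055658  0.20760303 -0.32683536  0.60624028 -0.01187531  0.03321366]
shift [-0.0039, -0.0005, 0.0861] rot [0.0019, -0.0061, -0.0033] rows>= 3
```

View pics/w14.png

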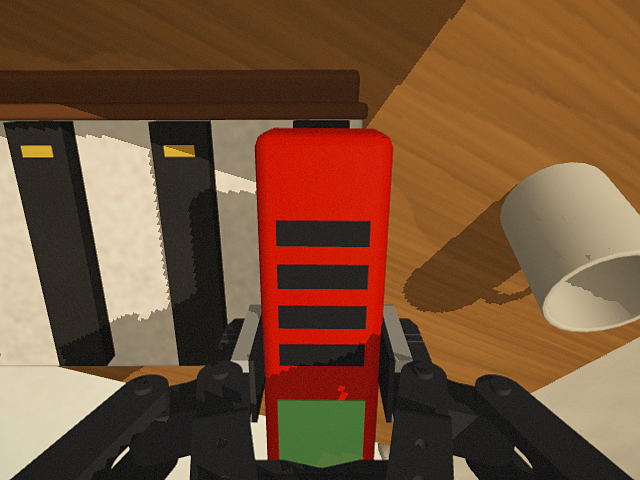

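Call:
apply_moves(plan=[-0.004,0,0.03,0,-0.006,0,-0.004,0,0.055,0,-0.006,0,-0.004,0,0.07,0,-0.006,0,-0.004,0,0.076,0,-0.006,0,-0.004,0,0.078,0,-0.006,0,-0.004,0,0.078,0,-0.006,0])

```text
clock: 14.28
eef_pos: [0.5516, 0.3412, 0.0947]
tool_rot: [-0.253, 0.943, 0.058, 0.209]
ft_force: [-0.0, 1.0, -1.5]
grip_width: 0.0387
```

Run:
```python
from tgt import *
o=sensors.get_obs();print(o['eef_pos'],o['grip_width'],o['ft_force'])
rel(rib(1)+NRM*.002-XS*.0013,RR)
```

```text
[0.55155637 0.34117378 0.09465071] 0.038738801218143964 [-0.04078737  1.04735964 -1.47413813]
shift [0.0014, -0.0009, 0.0086] rot [0.0024, 0.0017, -0.0029] rows>= 1
```

Call:
apply_moves(plan=[0.001,-0.001,0.003,0.002,0.002,-0.003,0.001,-0.001,0.006,0.002,0.002,-0.003,0.001,-0.001,0.008,0.002,0.002,-0.003,0.001,-0.001,0.009,0.002,0.002,-0.003,0.001,-0.001,0.009,0.002,0.002,-0.003,0.001,-0.001,0.009,0.002,0.002,-0.003])

```text
clock: 14.78
eef_pos: [0.5543, 0.3425, 0.0863]
tool_rot: [-0.255, 0.942, 0.057, 0.209]
ft_force: [-0.2, -0.5, -2.2]
grip_width: 0.0388
```

Run:
```python
from tgt import *
o=sensors.get_obs();print(o['eef_pos'],o['grip_width'],o['ft_force'],NRM@o['ft_force'],XS@o['ft_force'])
rel(rib(1)+NRM*.002-XS*.0013,RR)
c=snap('wrist','w15.png')
```

```text
[0.55433708 0.34254596 0.08633039] 0.03877259088096414 [-0.24100175 -0.51581403 -2.23711294] -1.8297604373066274 -1.369526259836699
shift [0.0007, -0.0006, -0.0003] rot [0.0008, 0.0005, 0.0013] rows>= 1
```

View pics/w15.png

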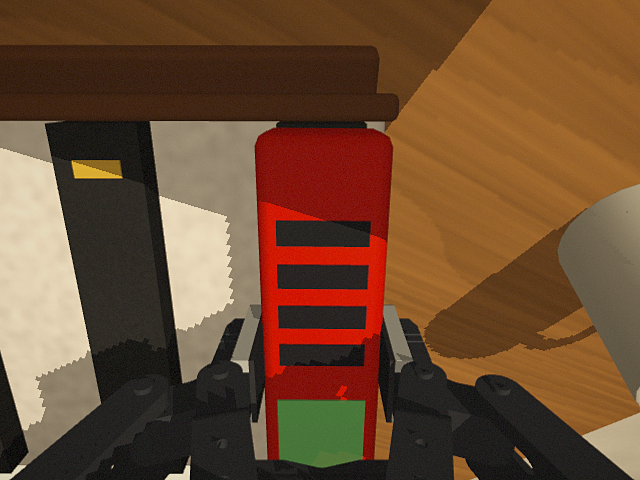

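Call:
apply_moves(plan=[0.002,0,0.001,0,0,0,0.002,0,0.002,0,0,0,0.002,0,0.003,0,0,0,0.002,0,0.003,0,0,0])

```text
clock: 15.17
eef_pos: [0.5544, 0.3426, 0.0861]
tool_rot: [-0.255, 0.942, 0.057, 0.211]
ft_force: [-11.5, -5.7, 16.5]
grip_width: 0.0392
```

Run:
```python
from tgt import *
o=sensors.get_obs();print(o['eef_pos'],o['grip_width'],o['ft_force'],NRM@o['ft_force'],XS@o['ft_force'])
rel(rib(1)+NRM*.002-XS*.0013,RR)
```

```text
[0.55441114 0.34258103 0.08608848] 0.039243242749848965 [-11.54053111  -5.65589365  16.52503318] 20.39420314729302 -4.633950124795667
shift [0.0007, -0.0006, -0.0005] rot [0.0008, 0.0042, 0.0012] rows>= 1
```

Call:
apply_moves(plan=[0,0,-0.002,0,0,0,0,0,-0.002,0,0,0,0,0,-0.002,0,0,0,0,0,-0.002,0,0,0,0,0,-0.01,0,0,0,0,0,-0.03,0,0,0,0,0,-0.06,0,0,0,0,0,-0.1,0,0,0], grip=0.056)

```text
clock: 15.83
eef_pos: [0.5155, 0.3197, 0.1708]
tool_rot: [-0.255, 0.943, 0.056, 0.206]
ft_force: [0.7, 1.2, 0.0]
grip_width: 0.0563
```

Run:
```python
from tgt import *
o=sensors.get_obs();print(o['eef_pos'],o['grip_width'])
c=snap('wrist','w16.png')
```

```text
[0.51549488 0.3196581  0.17078187] 0.05634172243041923
```

View pics/w16.png

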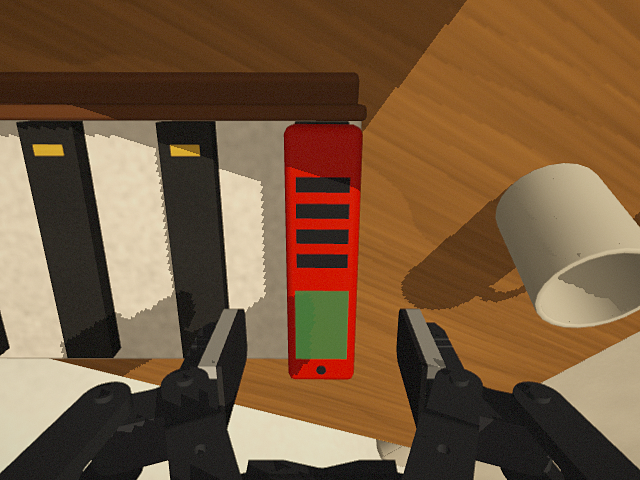

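Run:
```python
from tgt import *
rel([.5077,-.1569,0.2],Rdown(.083+np.pi))
```

```text
shift [0.2173, -0.4076, -0.1243] rot [0.0995, 0.4361, 0.4385] rows>= 12
```

Call:
apply_moves(plan=[0.013,-0.025,-0.03,0,0.02,0.02,0.03,-0.055,-0.05,0.01,0.06,0.06,0.047,-0.088,-0.06,0.02,0.1,0.1,0.065,-0.12,-0.065,0.03,0.14,0.14,0.083,-0.155,-0.07,0.04,0.18,0.18,0.1,-0.19,-0.08,0.045,0.22,0.22,0.12,-0.225,-0.09,0.055,0.26,0.26,0.138,-0.26,-0.095,0.065,0.3,0.3,0.156,-0.295,-0.1,0.075,0.34,0.34,0.176,-0.33,-0.11,0.085,0.38,0.38,0.194,-0.365,-0.117,0.095,0.42,0.42,0.21,-0.395,-0.122,0.1,0.436,0.438])

```text
clock: 16.88
eef_pos: [0.5084, -0.1448, 0.1952]
tool_rot: [-0.041, 0.999, -0.003, -0.003]
ft_force: [0.9, 0.3, -0.1]
grip_width: 0.056
```

Call:
apply_moves(plan=[0,0,0,0,0,0,0,0,0,0,0,0], grip=0.06)

```text
clock: 17.05
eef_pos: [0.5078, -0.144, 0.1943]
tool_rot: [-0.04, 0.999, -0.002, -0.003]
ft_force: [0.5, 0.5, 0.3]
grip_width: 0.0598
```

Run:
```python
from tgt import *
c=snap('wrist','w17.png');S=screens(c);print(S)
rel([.5077,-.1569,0.03],Rdown(.083+np.pi));print(sensors.get_obs()['eef_pos'])
```

```text
[([0.4763, -0.3547], np.float64(-0.034), [40.5, 194.0], 45.1, 30.9), ([0.5073, -0.1569], np.float64(0.082), [305.5, 252.8], 43.6, 29.7), ([0.5198, -0.2549], np.float64(0.003), [177.0, 258.0], 43.2, 29.5), ([0.6428, -0.2695], np.float64(-0.732), [135.9, 375.9], 57.7, 36.1), ([0.6452, -0.1554], np.float64(0.012), [293.7, 398.0], 104.5, 86.7)]
shift [0.0, -0.0136, 0.1646] rot [-0.0032, -0.0066, -0.0011] rows>= 4
[ 0.5076328  -0.14268048  0.19452967]
```

Consistent with previous views. Descend.

Call:
apply_moves(plan=[0,-0.008,0.03,0,0,0,0,-0.013,0.07,-0.003,-0.006,0,0,-0.013,0.11,-0.003,-0.006,0,0,-0.013,0.14,-0.003,-0.006,0,0,-0.013,0.158,-0.003,-0.006,0,0,-0.013,0.164,-0.003,-0.006,0,0,-0.013,0.164,-0.003,-0.006,0,0,-0.013,0.164,-0.003,-0.006,0])

```text
clock: 17.77
eef_pos: [0.5088, -0.1552, 0.0319]
tool_rot: [-0.042, 0.999, -0.001, 0.001]
ft_force: [-0.5, -1.2, -0.2]
grip_width: 0.0602
```

Run:
```python
from tgt import *
rel([.5075,-.1569,0.003],Rdown(.083+np.pi));print(sensors.get_obs()['eef_pos'])
```

```text
shift [0.0015, -0.0015, 0.0289] rot [-0.0014, 0.0011, 0.002] rows>= 1
[ 0.50879649 -0.15522701  0.0319138 ]
```

Call:
apply_moves(plan=[0.001,-0.001,0.015,0,0,0,0.001,-0.0015,0.023,0,0.001,0.002,0.001,-0.0015,0.027,0,0.001,0.002,0.001,-0.0015,0.028,0,0.001,0.002,0.001,-0.0015,0.028,0,0.001,0.002,0.001,-0.0015,0.028,0,0.001,0.002])

```text
clock: 18.27
eef_pos: [0.5076, -0.1577, 0.0035]
tool_rot: [-0.041, 0.999, -0.001, -0.0]
ft_force: [0.6, -1.2, 0.5]
grip_width: 0.0598
```

Call:
apply_moves(plan=[0,0,0,0,0,0,0,0,0,0,0,0,0,0,0,0,0,0,0,0,0,0,0,0,0,0,0,0,0,0], grip=0.02)

```text
clock: 18.68
eef_pos: [0.5079, -0.1577, 0.0037]
tool_rot: [-0.041, 0.999, -0.001, 0.0]
ft_force: [0.1, -0.7, 6.0]
grip_width: 0.0383
```

Call:
apply_moves(plan=[0,0,-0.02,0,0,0,0,0,-0.05,0,0,0,0,0,-0.09,0,0,0,0,0,-0.13,0,0,0,0,0,-0.165,0,0,0,0,0,-0.19,0,0,0,0,0,-0.2,0,0,0,0,0,-0.2,0,0,0])

```text
clock: 19.35
eef_pos: [0.5086, -0.1578, 0.205]
tool_rot: [-0.041, 0.999, -0.001, 0.002]
ft_force: [0.6, 0.9, -2.8]
grip_width: 0.0385
```

Run:
```python
from tgt import *
o=sensors.get_obs();print(o['eef_pos'],o['grip_width'],o['ft_force'])
rel(rib(2)+NRM*.09,RR)
c=snap('wrist','w18.png')
```

```text
[ 0.50864546 -0.15781455  0.20499447] 0.03853757060955042 [ 0.5977239   0.86807619 -2.81111454]
shift [-0.086, 0.4101, 0.0375] rot [-0.1008, -0.4266, -0.4383] rows>= 11
```

View pics/w18.png

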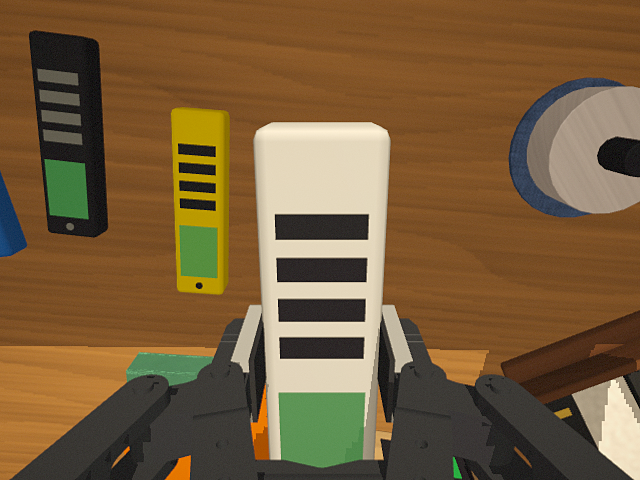

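Call:
apply_moves(plan=[-0.006,0.03,0,-0.01,-0.03,-0.03,-0.015,0.07,0.003,-0.02,-0.08,-0.08,-0.023,0.11,0.008,-0.03,-0.12,-0.12,-0.031,0.15,0.012,-0.04,-0.16,-0.165,-0.04,0.19,0.016,-0.05,-0.2,-0.21,-0.048,0.23,0.02,-0.06,-0.25,-0.25,-0.057,0.27,0.024,-0.07,-0.29,-0.3,-0.065,0.31,0.028,-0.08,-0.33,-0.34,-0.073,0.345,0.032,-0.09,-0.37,-0.38,-0.08,0.38,0.035,-0.095,-0.4,-0.41,-0.084,0.4,0.037,-0.1,-0.42,-0.43,-0.086,0.41,0.0375,-0.101,-0.427,-0.438])

```text
clock: 20.4
eef_pos: [0.5562, 0.2597, 0.1596]
tool_rot: [-0.256, 0.943, 0.058, 0.203]
ft_force: [-0.3, -0.2, -1.7]
grip_width: 0.0388
```

Call:
apply_moves(plan=[0,0,0,0,0,0,0,0,0,0,0,0,0,0,0,0,0,0])

```text
clock: 20.65
eef_pos: [0.5593, 0.2568, 0.1637]
tool_rot: [-0.253, 0.943, 0.057, 0.206]
ft_force: [0.3, -0.5, -2.0]
grip_width: 0.0388
```

Run:
```python
from tgt import *
o=sensors.get_obs();print(o['eef_pos'],o['grip_width'],o['ft_force'],o['joint_pos'])
rel(rib(2)+NRM*.0035+XS*.0004,RR)
c=snap('wrist','w19.png')
```

```text
[0.55927965 0.25675177 0.1636644 ] 0.03879445495744873 [ 0.31193962 -0.47637114 -1.98188901] [ 0.40375094  0.21565601 -0.31419528  0.61312948  0.05400617 -0.10933166]
shift [-0.004, -0.0002, 0.0848] rot [0.0024, -0.0053, -0.0033] rows>= 3
```

Call:
apply_moves(plan=[-0.004,0,0.03,0.002,-0.005,-0.003,-0.004,0,0.055,0.002,-0.005,-0.003,-0.004,0,0.07,0.002,-0.005,-0.003,-0.004,0,0.076,0.002,-0.005,-0.003,-0.004,0,0.078,0.002,-0.005,-0.003,-0.004,0,0.078,0.002,-0.005,-0.003,-0.004,0,0.078,0.002,-0.005,-0.003])

```text
clock: 21.28
eef_pos: [0.5917, 0.2764, 0.0971]
tool_rot: [-0.255, 0.942, 0.057, 0.211]
ft_force: [0.2, -0.2, -0.9]
grip_width: 0.0389
```

Run:
```python
from tgt import *
o=sensors.get_obs();print(o['eef_pos'],o['grip_width'],o['ft_force'])
rel(rib(2)+NRM*.0035+XS*.0004,RR)
c=snap('wrist','w20.png')
```

```text
[0.59173849 0.27644388 0.09706021] 0.038877334727336885 [ 0.15409083 -0.20959016 -0.85109209]
shift [0.0027, -0.0007, 0.0084] rot [0.0007, 0.0041, 0.0005] rows>= 1
```

View pics/w20.png

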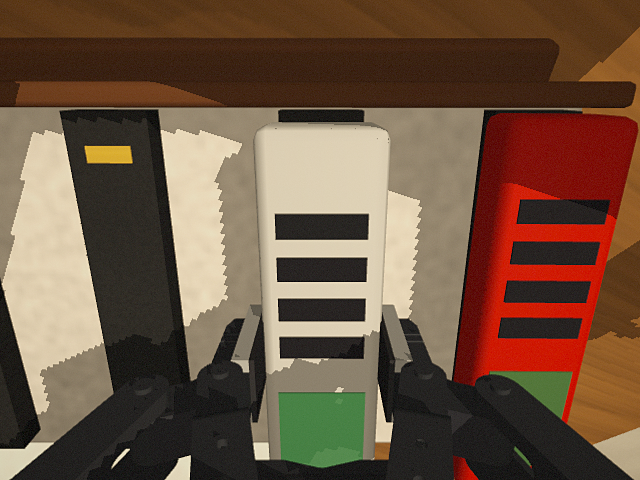

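Call:
apply_moves(plan=[0.003,-0.0005,0.003,0,0.002,0,0.0035,-0.0005,0.006,0,0.003,0,0.0035,-0.0005,0.008,0,0.003,0,0.0035,-0.0005,0.009,0,0.003,0,0.0035,-0.0005,0.0095,0,0.003,0,0.0035,-0.0005,0.0095,0,0.003,0])

```text
clock: 21.83
eef_pos: [0.5914, 0.2764, 0.0874]
tool_rot: [-0.255, 0.942, 0.057, 0.209]
ft_force: [-9.7, -5.3, 11.2]
grip_width: 0.0389
```

Run:
```python
from tgt import *
o=sensors.get_obs();print(o['eef_pos'],o['grip_width'],o['ft_force'],NRM@o['ft_force'],XS@o['ft_force'])
rel(rib(2)+NRM*.0035+XS*.0004,RR)
```

```text
[0.59135088 0.27640237 0.08735965] 0.03894817167562173 [-9.74212932 -5.29872831 11.18733472] 14.82392480884946 -5.318520209179172
shift [-0.0018, -0.0009, -0.0003] rot [0.0009, -0.0003, 0.0012] rows>= 1
```

Call:
apply_moves(plan=[0,0,-0.001,0,0,0,0,0,-0.001,0,0,0,0,0,-0.001,0,0,0,0,0,-0.002,0,0,0,0,0,-0.01,0,0,0,0,0,-0.03,0,0,0,0,0,-0.06,0,0,0,0,0,-0.1,0,0,0], grip=0.056)

```text
clock: 22.5
eef_pos: [0.5537, 0.2547, 0.1743]
tool_rot: [-0.255, 0.943, 0.056, 0.206]
ft_force: [0.4, 0.3, 0.5]
grip_width: 0.0557
```

Run:
```python
from tgt import *
o=sensors.get_obs();print(o['eef_pos'],o['grip_width'])
c=snap('wrist','w21.png')
rel([.52,-.255,0.2],Rdown(0.001+np.pi))
```

```text
[0.55373938 0.25467977 0.174318  ] 0.0556603094740468
shift [0.2543, -0.4224, -0.1375] rot [0.1169, 0.4332, 0.5194] rows>= 13
```

View pics/w21.png

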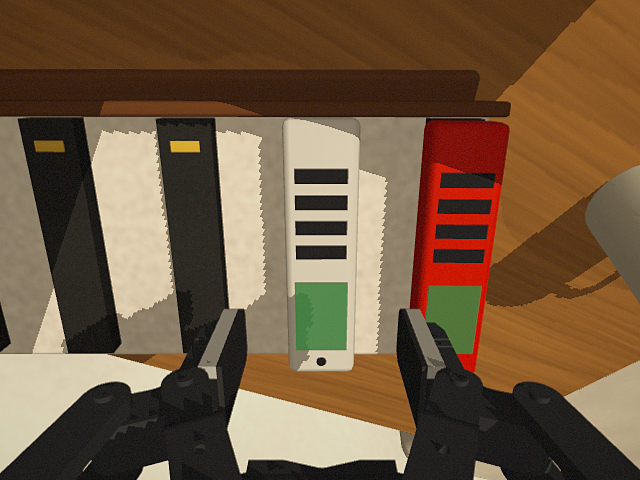

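Call:
apply_moves(plan=[0.013,-0.022,-0.03,0,0.02,0.02,0.03,-0.05,-0.05,0.01,0.06,0.06,0.05,-0.085,-0.06,0.02,0.1,0.1,0.07,-0.117,-0.067,0.03,0.14,0.15,0.09,-0.15,-0.075,0.04,0.18,0.2,0.11,-0.183,-0.083,0.05,0.22,0.25,0.13,-0.216,-0.09,0.06,0.26,0.3,0.15,-0.25,-0.098,0.07,0.3,0.35,0.17,-0.282,-0.105,0.08,0.34,0.4,0.19,-0.315,-0.113,0.09,0.38,0.45,0.21,-0.348,-0.12,0.1,0.41,0.49,0.23,-0.381,-0.128,0.11,0.43,0.515])

```text
clock: 23.55
eef_pos: [0.5215, -0.2079, 0.1953]
tool_rot: [-0.003, 1.0, 0.001, -0.003]
ft_force: [0.9, 0.2, -0.4]
grip_width: 0.0559
```

Call:
apply_moves(plan=[0.004,-0.025,0,0,0,0,0.004,-0.04,0,0,0,0,0.004,-0.048,0,0,0,0,0.004,-0.048,0,0,0,0,0.004,-0.048,0,0,0,0], grip=0.06)

```text
clock: 23.97
eef_pos: [0.5178, -0.2532, 0.1951]
tool_rot: [-0.004, 1.0, 0.002, -0.003]
ft_force: [-0.5, 0.2, 0.6]
grip_width: 0.0598
```

Run:
```python
from tgt import *
c=snap('wrist','w22.png');S=screens(c);print(S)
rel([.52,-.255,0.03],Rdown(.001+np.pi));print(sensors.get_obs()['eef_pos'])
```

```text
[([0.4763, -0.3543], np.float64(-0.035), [184.7, 201.8], 45.4, 31.0), ([0.5033, -0.442], np.float64(0.204), [85.5, 234.3], 43.8, 30.2), ([0.5198, -0.2544], np.float64(-0.003), [318.1, 256.4], 43.4, 29.0), ([0.666, -0.2219], np.float64(-1.357), [314.5, 381.7], 148.4, 46.4)]
shift [-0.003, -0.003, 0.1651] rot [0.0038, -0.0053, 0.0072] rows>= 4
[ 0.51781953 -0.25265687  0.19513098]
```

View pics/w22.png

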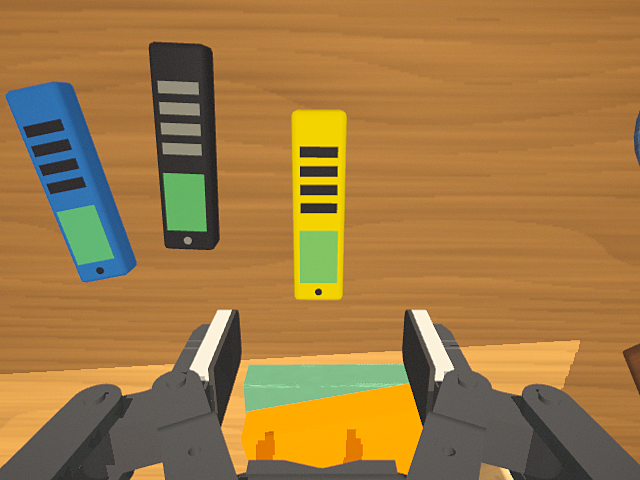

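Call:
apply_moves(plan=[-0.002,-0.002,0.03,0,0,0,-0.002,-0.002,0.07,0.002,-0.003,0.004,-0.002,-0.002,0.11,0.003,-0.005,0.006,-0.002,-0.002,0.14,0.003,-0.005,0.006,-0.002,-0.002,0.158,0.003,-0.005,0.006,-0.002,-0.002,0.164,0.003,-0.005,0.006,-0.002,-0.002,0.164,0.003,-0.005,0.006,-0.002,-0.002,0.164,0.003,-0.005,0.006])

```text
clock: 24.68
eef_pos: [0.5198, -0.2548, 0.032]
tool_rot: [-0.001, 1.0, -0.0, 0.0]
ft_force: [0.0, -0.1, 0.1]
grip_width: 0.06
```

Run:
```python
from tgt import *
rel([.52,-.2548,0.003],Rdown(.0+np.pi));print(sensors.get_obs()['eef_pos'])
```

```text
shift [-0.0002, 0.0, 0.029] rot [-0.0003, 0.0008, 0.0024] rows>= 1
[ 0.5197959  -0.25480477  0.03198894]
```

Call:
apply_moves(plan=[0,0,0.015,0,0,0,0,0,0.023,0,0,0.002,0,0,0.027,0,0,0.002,0,0,0.028,0,0,0.002,0,0,0.028,0,0,0.002,0,0,0.028,0,0,0.002])

```text
clock: 25.18
eef_pos: [0.5193, -0.2557, 0.0036]
tool_rot: [0.001, 1.0, -0.0, 0.0]
ft_force: [-0.4, 0.7, 1.5]
grip_width: 0.0602
```

Call:
apply_moves(plan=[0,0,0,0,0,0,0,0,0,0,0,0,0,0,0,0,0,0,0,0,0,0,0,0,0,0,0,0,0,0], grip=0.02)

```text
clock: 25.6
eef_pos: [0.5195, -0.2559, 0.0038]
tool_rot: [0.001, 1.0, -0.0, 0.001]
ft_force: [-0.7, 0.4, 5.4]
grip_width: 0.0386
```

Call:
apply_moves(plan=[0,0,-0.02,0,0,0,0,0,-0.05,0,0,0,0,0,-0.09,0,0,0,0,0,-0.13,0,0,0,0,0,-0.165,0,0,0,0,0,-0.19,0,0,0,0,0,-0.2,0,0,0,0,0,-0.2,0,0,0])

```text
clock: 26.27
eef_pos: [0.5201, -0.2561, 0.2052]
tool_rot: [0.001, 1.0, -0.001, 0.002]
ft_force: [-0.5, 0.3, -2.5]
grip_width: 0.0385
```

Run:
```python
from tgt import *
o=sensors.get_obs();print(o['eef_pos'],o['grip_width'],o['ft_force'])
rel(rib(3)+NRM*.09,RR)
c=snap('wrist','w23.png')
```

```text
[ 0.52010507 -0.25614629  0.20519141] 0.03852203389180023 [-0.48935285  0.30649737 -2.46726139]
shift [-0.0786, 0.4485, 0.038] rot [-0.1182, -0.4229, -0.5197] rows>= 11
```

View pics/w23.png

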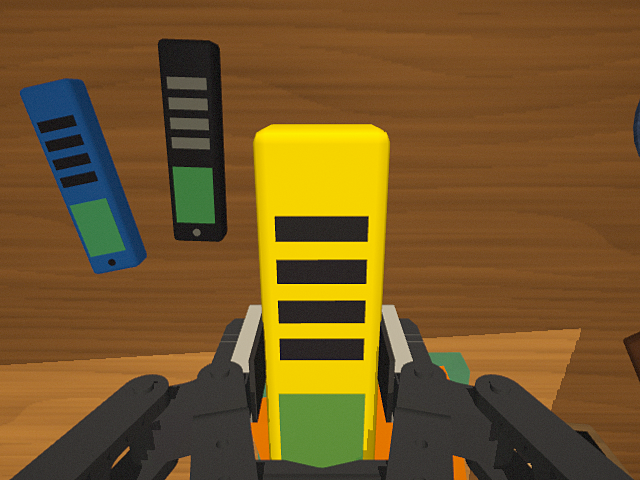

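Call:
apply_moves(plan=[-0.005,0.03,0,-0.01,-0.03,-0.03,-0.012,0.07,0.003,-0.02,-0.08,-0.09,-0.019,0.11,0.007,-0.03,-0.12,-0.14,-0.026,0.15,0.011,-0.04,-0.16,-0.19,-0.033,0.19,0.015,-0.05,-0.2,-0.24,-0.04,0.23,0.019,-0.06,-0.24,-0.29,-0.047,0.27,0.023,-0.07,-0.28,-0.34,-0.054,0.31,0.026,-0.08,-0.32,-0.39,-0.061,0.35,0.03,-0.09,-0.36,-0.44,-0.068,0.39,0.034,-0.105,-0.4,-0.49,-0.074,0.42,0.037,-0.115,-0.42,-0.515,-0.077,0.44,0.038,-0.118,-0.423,-0.52])

```text
clock: 27.32
eef_pos: [0.5925, 0.1863, 0.1591]
tool_rot: [-0.256, 0.943, 0.059, 0.203]
ft_force: [0.5, -1.5, -1.9]
grip_width: 0.0388
```

Call:
apply_moves(plan=[-0.001,0.007,0,0,0,0,-0.001,0.007,0,0,0,0,-0.001,0.007,0,0,0,0])

```text
clock: 27.57
eef_pos: [0.5918, 0.1902, 0.1627]
tool_rot: [-0.255, 0.943, 0.058, 0.205]
ft_force: [-0.0, 0.1, -1.8]
grip_width: 0.0389
```

Run:
```python
from tgt import *
o=sensors.get_obs();print(o['eef_pos'],o['grip_width'],o['ft_force'],o['joint_pos'])
rel(rib(3)+NRM*.0035,RR)
c=snap('wrist','w24.png')
```

```text
[0.59183788 0.19020536 0.16266756] 0.03894338151885988 [-0.01886407  0.09281912 -1.81744546] [ 0.25422287  0.23675141 -0.2866468   0.63379297  0.11640335 -0.24838692]
shift [-0.0091, -0.0025, 0.0861] rot [0.004, -0.0076, -0.0014] rows>= 3
```

Call:
apply_moves(plan=[-0.009,-0.0025,0.03,0.004,-0.007,-0.001,-0.009,-0.0025,0.055,0.004,-0.007,-0.001,-0.009,-0.0025,0.07,0.004,-0.007,-0.001,-0.009,-0.0025,0.076,0.004,-0.007,-0.001,-0.009,-0.0025,0.078,0.004,-0.007,-0.001,-0.009,-0.0025,0.078,0.004,-0.007,-0.001,-0.009,-0.0025,0.078,0.004,-0.007,-0.001])

```text
clock: 28.2
eef_pos: [0.6308, 0.2089, 0.0995]
tool_rot: [-0.254, 0.942, 0.057, 0.212]
ft_force: [0.3, 0.5, -1.9]
grip_width: 0.039
```

Run:
```python
from tgt import *
o=sensors.get_obs();print(o['eef_pos'],o['grip_width'],o['ft_force'])
rel(rib(3)+NRM*.0035,RR)
c=snap('wrist','w25.png')
```

```text
[0.63075606 0.20894721 0.09950051] 0.0389510397968168 [ 0.33862897  0.46321718 -1.86697718]
shift [0.0039, 0.0013, 0.0107] rot [-0.0014, 0.0059, -0.001] rows>= 1
```

View pics/w25.png

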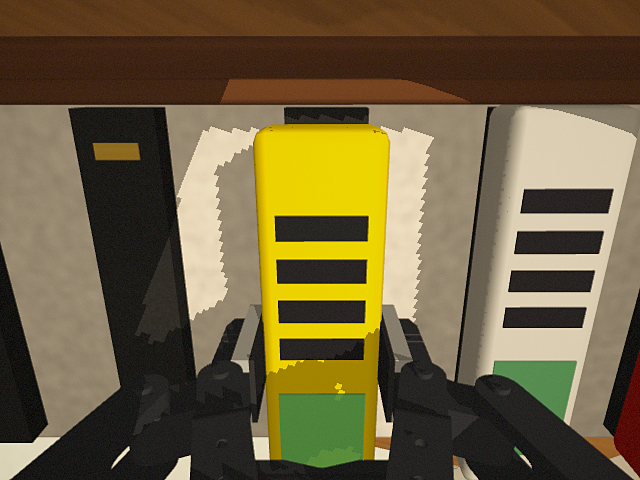

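Call:
apply_moves(plan=[0.003,0.001,0.003,0,0.003,0,0.0045,0.001,0.006,-0.001,0.005,0,0.0045,0.001,0.009,-0.001,0.005,0,0.0045,0.001,0.0105,-0.001,0.005,0,0.0045,0.001,0.0115,-0.001,0.005,0,0.0045,0.001,0.0115,-0.001,0.005,0])

```text
clock: 28.75
eef_pos: [0.6295, 0.2105, 0.0874]
tool_rot: [-0.254, 0.943, 0.057, 0.208]
ft_force: [-10.4, -4.9, 10.8]
grip_width: 0.0387
```

Run:
```python
from tgt import *
o=sensors.get_obs();print(o['eef_pos'],o['grip_width'],o['ft_force'],NRM@o['ft_force'],XS@o['ft_force'])
rel(rib(3)+NRM*.0035,RR)
```

```text
[0.62945083 0.21047687 0.08739049] 0.03874866590247614 [-10.44903883  -4.88687908  10.75798633] 14.605300901707917 -5.865604577013264
shift [-0.0016, -0.0007, -0.0001] rot [0.0004, -0.001, -0.0004] rows>= 1
```

Call:
apply_moves(plan=[0,0,-0.001,0,0,0,0,0,-0.001,0,0,0,0,0,-0.001,0,0,0,0,0,-0.002,0,0,0,0,0,-0.01,0,0,0,0,0,-0.03,0,0,0,0,0,-0.06,0,0,0,0,0,-0.1,0,0,0], grip=0.056)

```text
clock: 29.42
eef_pos: [0.5919, 0.1891, 0.1747]
tool_rot: [-0.255, 0.943, 0.057, 0.206]
ft_force: [0.2, -0.0, 0.3]
grip_width: 0.0563
```

Run:
```python
from tgt import *
o=sensors.get_obs();print(o['eef_pos'],o['grip_width'])
c=snap('wrist','w26.png')
rel([.4763,-.3545,0.2],Rdown(-.034+np.pi))
```

```text
[0.59194808 0.18913338 0.17468686] 0.05625359778546677
shift [0.3334, -0.4103, -0.1738] rot [0.1229, 0.4323, 0.5523] rows>= 14
```

View pics/w26.png

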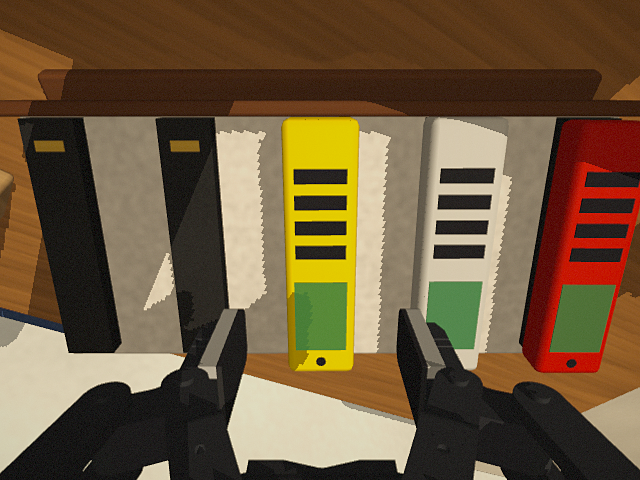

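Call:
apply_moves(plan=[0.013,-0.016,-0.03,0,0.02,0.02,0.035,-0.043,-0.05,0.01,0.06,0.06,0.058,-0.072,-0.06,0.02,0.1,0.1,0.082,-0.101,-0.07,0.03,0.14,0.15,0.106,-0.13,-0.08,0.04,0.18,0.2,0.13,-0.16,-0.09,0.05,0.22,0.25,0.154,-0.189,-0.1,0.06,0.26,0.3,0.178,-0.218,-0.11,0.07,0.3,0.35,0.202,-0.248,-0.12,0.08,0.34,0.4,0.226,-0.277,-0.13,0.09,0.38,0.45,0.25,-0.307,-0.14,0.1,0.41,0.5,0.274,-0.336,-0.15,0.12,0.43,0.55])

```text
clock: 30.47
eef_pos: [0.4937, -0.2598, 0.1973]
tool_rot: [0.017, 1.0, -0.0, -0.003]
ft_force: [0.3, 0.1, -0.3]
grip_width: 0.0561
```

Run:
```python
from tgt import *
o=sensors.get_obs();print(o['eef_pos'],o['grip_width'])
rel([.4763,-.3545,0.2],Rdown(-.034+np.pi))
```

```text
[ 0.49373855 -0.25979624  0.19726815] 0.05610042234194386
shift [0.0143, -0.0952, -0.0026] rot [-0.0002, -0.0065, 0.0007] rows>= 3
```

Call:
apply_moves(plan=[0.006,-0.04,0,0,-0.003,0,0.011,-0.075,0,0,-0.006,0,0.014,-0.092,0,0,-0.006,0,0.014,-0.095,0,0,-0.006,0,0.014,-0.095,0,0,-0.006,0,0.014,-0.095,0,0,-0.006,0], grip=0.06)

```text
clock: 30.97
eef_pos: [0.4768, -0.3516, 0.1969]
tool_rot: [0.015, 1.0, 0.001, -0.0]
ft_force: [-0.6, -0.2, 0.3]
grip_width: 0.0601
```

Run:
```python
from tgt import *
c=snap('wrist','w27.png');S=screens(c);print(S)
rel([.4763,-.3545,0.03],Rdown(-.034+np.pi));print(sensors.get_obs()['eef_pos'])
```

```text
[([0.4762, -0.3542], np.float64(-0.031), [317.5, 251.4], 44.9, 31.0), ([0.5031, -0.4417], np.float64(0.204), [221.5, 284.3], 43.9, 29.8), ([0.642, -0.2963], np.float64(0.012), [388.4, 418.8], 71.2, 55.7)]
shift [0.0006, -0.0036, 0.167] rot [0.0011, -0.0001, 0.0041] rows>= 5
[ 0.47703124 -0.35112607  0.19703282]
```

View pics/w27.png

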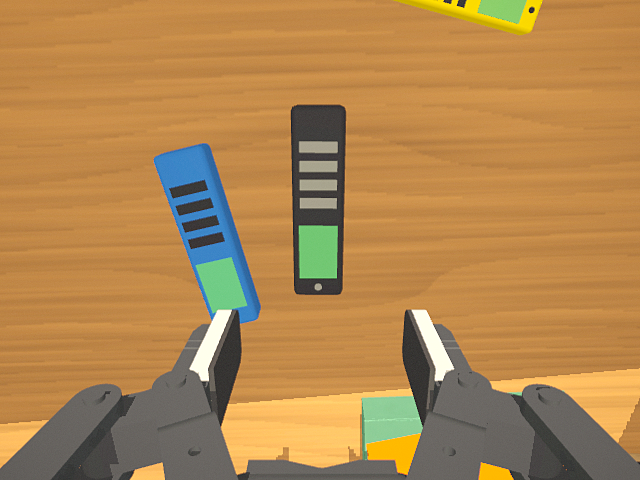

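Call:
apply_moves(plan=[0.0005,-0.003,0.03,0,0,0.002,0.0005,-0.0035,0.07,0.001,0,0.003,0.0005,-0.0035,0.11,0.001,0,0.003,0.0005,-0.0035,0.14,0.001,0,0.003,0.0005,-0.0035,0.158,0.001,0,0.003,0.0005,-0.0035,0.166,0.001,0,0.003,0.0005,-0.0035,0.166,0.001,0,0.003,0.0005,-0.0035,0.166,0.001,0,0.003])

```text
clock: 31.68
eef_pos: [0.4771, -0.3551, 0.0318]
tool_rot: [0.016, 1.0, -0.0, 0.0]
ft_force: [0.2, -0.7, -0.7]
grip_width: 0.0601
```

Run:
```python
from tgt import *
rel([.4762,-.3543,0.003],Rdown(-.033+np.pi));print(sensors.get_obs()['eef_pos'])
```

```text
shift [0.001, 0.0008, 0.0288] rot [-0.0009, 0.0007, 0.0006] rows>= 1
[ 0.47712068 -0.35505455  0.03175623]
```

Call:
apply_moves(plan=[0.0005,0.0005,0.015,0,0,0,0.0005,0.0005,0.023,0,0,0,0.0005,0.0005,0.027,0,0,0,0.0005,0.0005,0.028,0,0,0,0.0005,0.0005,0.028,0,0,0,0.0005,0.0005,0.028,0,0,0])

```text
clock: 32.18
eef_pos: [0.4761, -0.3554, 0.0036]
tool_rot: [0.017, 1.0, -0.001, 0.0]
ft_force: [0.3, 0.3, -0.6]
grip_width: 0.0598
```

Call:
apply_moves(plan=[0,0,0,0,0,0,0,0,0,0,0,0,0,0,0,0,0,0,0,0,0,0,0,0,0,0,0,0,0,0], grip=0.02)

```text
clock: 32.6
eef_pos: [0.4763, -0.3556, 0.0038]
tool_rot: [0.017, 1.0, -0.001, 0.001]
ft_force: [0.6, 0.1, 6.8]
grip_width: 0.0388
```

Call:
apply_moves(plan=[0,0,-0.02,0,0,0,0,0,-0.05,0,0,0,0,0,-0.09,0,0,0,0,0,-0.13,0,0,0,0,0,-0.165,0,0,0,0,0,-0.19,0,0,0,0,0,-0.2,0,0,0,0,0,-0.2,0,0,0])

```text
clock: 33.27
eef_pos: [0.4769, -0.3559, 0.2053]
tool_rot: [0.017, 1.0, -0.002, 0.002]
ft_force: [0.4, -0.7, -1.4]
grip_width: 0.0388
```

Run:
```python
from tgt import *
o=sensors.get_obs();print(o['eef_pos'],o['grip_width'],o['ft_force'])
rel(rib(4)+NRM*.09,RR)
c=snap('wrist','w28.png')
```

```text
[ 0.47685754 -0.3558662   0.20528493] 0.038794671982438106 [ 0.38627705 -0.6852563  -1.39879078]
shift [-0.1442, 0.4877, 0.0377] rot [-0.1267, -0.4219, -0.5515] rows>= 13
```

View pics/w28.png

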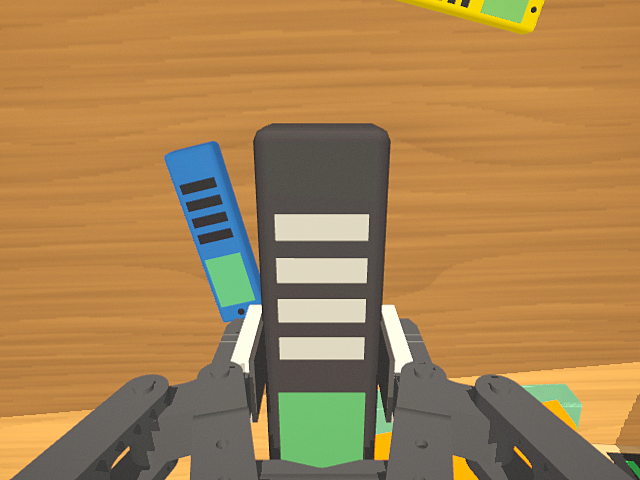

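Call:
apply_moves(plan=[-0.009,0.03,0,-0.01,-0.03,-0.03,-0.02,0.068,0.003,-0.02,-0.07,-0.09,-0.031,0.106,0.007,-0.03,-0.11,-0.14,-0.042,0.144,0.01,-0.04,-0.15,-0.19,-0.053,0.182,0.014,-0.05,-0.19,-0.24,-0.064,0.22,0.017,-0.06,-0.23,-0.29,-0.075,0.258,0.02,-0.07,-0.27,-0.34,-0.086,0.296,0.023,-0.08,-0.31,-0.39,-0.098,0.334,0.026,-0.09,-0.34,-0.44,-0.11,0.372,0.029,-0.1,-0.37,-0.48,-0.121,0.41,0.032,-0.115,-0.4,-0.52,-0.132,0.446,0.035,-0.126,-0.42,-0.55])

```text
clock: 34.32
eef_pos: [0.6199, 0.0881, 0.1629]
tool_rot: [-0.254, 0.944, 0.059, 0.204]
ft_force: [1.0, -0.8, -1.8]
grip_width: 0.0388
```

Run:
```python
from tgt import *
o=sensors.get_obs();print(o['eef_pos'],o['grip_width'])
rel(rib(4)+NRM*.09,RR)
```

```text
[0.61994385 0.08805529 0.16286545] 0.038843711847357576
shift [-0.033, 0.0243, 0.0112] rot [0.0074, -0.0094, -0.003] rows>= 2
```

Call:
apply_moves(plan=[-0.016,0.012,0.003,0.003,-0.004,-0.001,-0.028,0.021,0.006,0.006,-0.007,-0.002,-0.032,0.024,0.007,0.006,-0.007,-0.002,-0.032,0.024,0.007,0.006,-0.007,-0.002,-0.032,0.024,0.007,0.006,-0.007,-0.002])

```text
clock: 34.73
eef_pos: [0.6368, 0.1225, 0.1722]
tool_rot: [-0.253, 0.943, 0.056, 0.208]
ft_force: [-0.1, -0.6, -1.3]
grip_width: 0.0389
```

Run:
```python
from tgt import *
o=sensors.get_obs();print(o['eef_pos'],o['grip_width'],o['joint_pos'])
rel(rib(4)+NRM*.0035,RR)
```

```text
[0.63684035 0.12247838 0.17217129] 0.03886762926056261 [ 0.11054093  0.28490938 -0.19444175  0.68918369  0.17043581 -0.37987751]
shift [-0.0002, 0.0031, 0.0927] rot [-0.0012, -0.0013, -0.0021] rows>= 3
```

Call:
apply_moves(plan=[0,0.003,0.03,0,0,0,0,0.003,0.058,-0.001,-0.001,-0.002,0,0.003,0.074,-0.001,-0.001,-0.002,0,0.003,0.082,-0.001,-0.001,-0.002,0,0.003,0.084,-0.001,-0.001,-0.002,0,0.003,0.084,-0.001,-0.001,-0.002,0,0.003,0.084,-0.001,-0.001,-0.002])

```text
clock: 35.32
eef_pos: [0.6683, 0.1427, 0.0997]
tool_rot: [-0.254, 0.942, 0.056, 0.212]
ft_force: [0.4, -0.4, -0.8]
grip_width: 0.039
```

Run:
```python
from tgt import *
o=sensors.get_obs();print(o['eef_pos'],o['grip_width'],o['ft_force'])
rel(rib(4)+NRM*.0035,RR)
c=snap('wrist','w29.png')
```

```text
[0.66825958 0.14269275 0.09972727] 0.03902191025935971 [ 0.36391163 -0.41455776 -0.78600672]
shift [0.0031, 0.0014, 0.0113] rot [-0.0022, 0.0051, -0.0002] rows>= 1
```

View pics/w29.png

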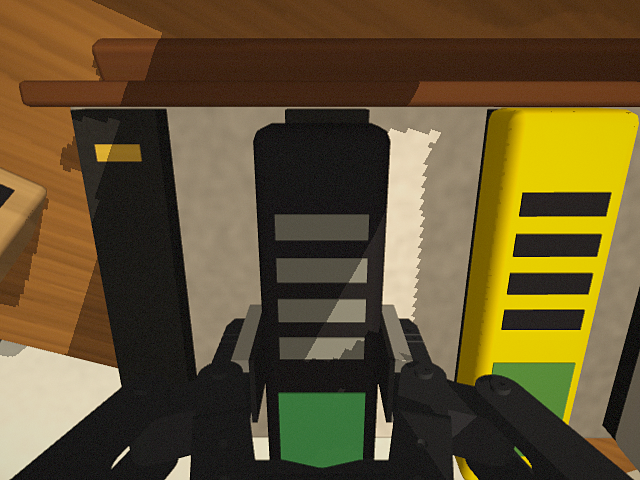

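Call:
apply_moves(plan=[0.002,0.001,0.003,0,0.003,0,0.0035,0.0015,0.006,-0.002,0.005,0,0.0035,0.0015,0.009,-0.002,0.005,0,0.0035,0.0015,0.0105,-0.002,0.005,0,0.0035,0.0015,0.012,-0.002,0.005,0,0.0035,0.0015,0.012,-0.002,0.005,0])

```text
clock: 35.87
eef_pos: [0.668, 0.1454, 0.0877]
tool_rot: [-0.255, 0.943, 0.057, 0.208]
ft_force: [-9.8, -3.2, 9.2]
grip_width: 0.0385
```

Run:
```python
from tgt import *
o=sensors.get_obs();print(o['eef_pos'],o['grip_width'],o['ft_force'],NRM@o['ft_force'],XS@o['ft_force'])
rel(rib(4)+NRM*.0035,RR)
```

```text
[0.66799228 0.14543624 0.0876807 ] 0.038481600158382985 [-9.83465183 -3.20044603  9.18817042] 12.59939574662068 -5.278427983920614
shift [-0.001, -0.0011, -0.0001] rot [0.0007, -0.0013, 0.0004] rows>= 1
```

Call:
apply_moves(plan=[0,0,-0.001,0,0,0,0,0,-0.001,0,0,0,0,0,-0.001,0,0,0,0,0,-0.002,0,0,0,0,0,-0.01,0,0,0,0,0,-0.03,0,0,0,0,0,-0.06,0,0,0,0,0,-0.1,0,0,0], grip=0.056)

```text
clock: 36.53
eef_pos: [0.6303, 0.1243, 0.175]
tool_rot: [-0.255, 0.943, 0.057, 0.206]
ft_force: [1.1, 0.2, 0.0]
grip_width: 0.0559
```

Run:
```python
from tgt import *
o=sensors.get_obs();print(o['eef_pos'],o['grip_width'])
c=snap('wrist','w30.png')
rel([.5032,-.4418,0.2],Rdown(.204+np.pi))
```

```text
[0.63034725 0.12430848 0.17500121] 0.055875818505726656
shift [0.3532, -0.423, -0.1817] rot [0.0688, 0.4397, 0.3192] rows>= 14
```

View pics/w30.png

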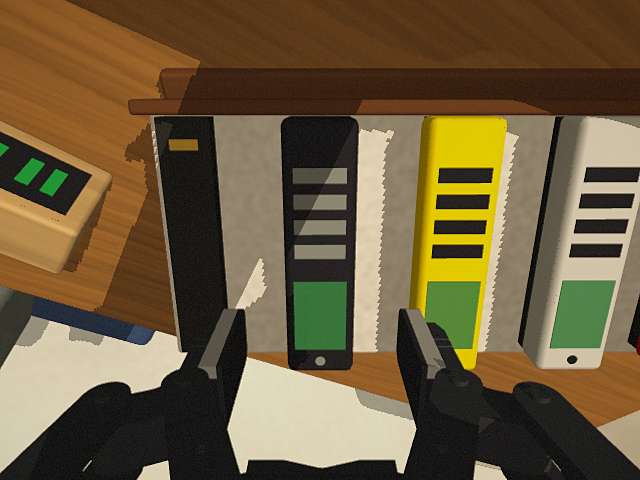

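Call:
apply_moves(plan=[0.013,-0.016,-0.03,0,0.02,0.01,0.035,-0.043,-0.05,0.01,0.06,0.03,0.058,-0.072,-0.06,0.015,0.1,0.06,0.08,-0.098,-0.07,0.02,0.14,0.09,0.104,-0.127,-0.08,0.025,0.18,0.12,0.128,-0.155,-0.09,0.03,0.22,0.15,0.152,-0.183,-0.1,0.035,0.26,0.18,0.176,-0.211,-0.11,0.04,0.3,0.21,0.2,-0.24,-0.12,0.05,0.34,0.24,0.224,-0.268,-0.13,0.055,0.38,0.27,0.248,-0.297,-0.14,0.06,0.41,0.3,0.272,-0.326,-0.15,0.068,0.43,0.318])

```text
clock: 37.58
eef_pos: [0.529, -0.3151, 0.1987]
tool_rot: [-0.102, 0.995, 0.001, 0.0]
ft_force: [0.5, -0.3, 0.4]
grip_width: 0.0562
```

Run:
```python
from tgt import *
o=sensors.get_obs();print(o['eef_pos'],o['grip_width'])
rel([.5032,-.4418,0.2],Rdown(.204+np.pi))
```

```text
[ 0.52904816 -0.31511208  0.19870312] 0.0561889639443379
shift [0.0511, -0.1188, -0.0016] rot [0.0023, 0.0007, 0.001] rows>= 4
```

Call:
apply_moves(plan=[0.015,-0.035,0,0,0,0,0.03,-0.07,0,0,0,0,0.043,-0.1,0,0,0,0,0.05,-0.116,-0.001,0.002,0,0,0.051,-0.119,-0.001,0.002,0,0,0.051,-0.119,-0.001,0.002,0,0,0.051,-0.119,-0.001,0.002,0,0], grip=0.06)

```text
clock: 38.17
eef_pos: [0.5037, -0.4396, 0.1989]
tool_rot: [-0.103, 0.995, 0.001, 0.001]
ft_force: [0.1, -0.4, 0.5]
grip_width: 0.0601
```

Run:
```python
from tgt import *
c=snap('wrist','w31.png');S=screens(c);print(S)
rel([.5032,-.4418,0.03],Rdown(.204+np.pi));print(sensors.get_obs()['eef_pos'])
```

```text
[([0.5034, -0.4417], np.float64(0.206), [318.0, 249.9], 42.5, 29.8), ([0.6643, -0.3165], np.float64(0.012), [406.9, 432.6], 94.8, 24.0)]
shift [0.0015, -0.0028, 0.169] rot [0.0014, 0.0014, 0.003] rows>= 5
[ 0.50393414 -0.43899112  0.19904062]
```

View pics/w31.png

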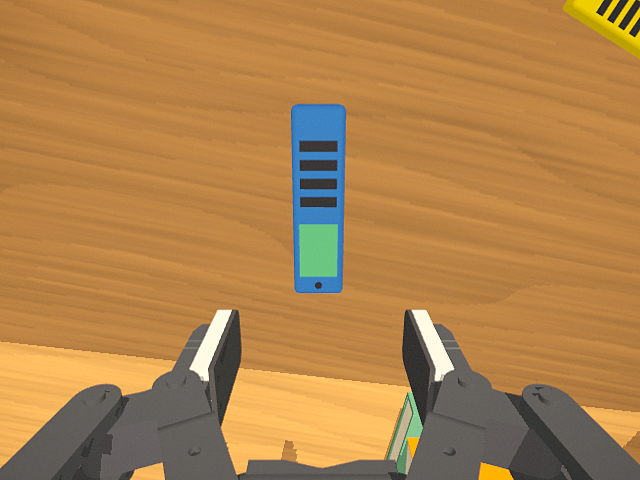

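Call:
apply_moves(plan=[0.001,-0.002,0.03,0,0,0.001,0.0015,-0.003,0.07,0.001,0.001,0.002,0.0015,-0.003,0.11,0.001,0.001,0.002,0.0015,-0.003,0.14,0.001,0.001,0.002,0.0015,-0.003,0.16,0.001,0.001,0.002,0.0015,-0.003,0.168,0.001,0.001,0.002,0.0015,-0.003,0.168,0.001,0.001,0.002,0.0015,-0.003,0.168,0.001,0.001,0.002])

```text
clock: 38.88
eef_pos: [0.5038, -0.4427, 0.0319]
tool_rot: [-0.102, 0.995, -0.0, 0.0]
ft_force: [0.4, -0.6, 0.6]
grip_width: 0.0597
```

Run:
```python
from tgt import *
rel([.5033,-.4418,0.003],Rdown(.205+np.pi));print(sensors.get_obs()['eef_pos'])
```

```text
shift [0.0004, 0.0011, 0.0289] rot [-0.001, 0.0008, 0.0002] rows>= 1
[ 0.50383978 -0.44274886  0.03193628]
```

Call:
apply_moves(plan=[0,0.001,0.015,0,0,0,0,0.001,0.023,0,0,0,0,0.001,0.027,0,0,0,0,0.001,0.028,0,0,0,0,0.001,0.028,0,0,0,0,0.001,0.028,0,0,0])

```text
clock: 39.38
eef_pos: [0.5031, -0.4428, 0.0037]
tool_rot: [-0.102, 0.995, -0.001, 0.001]
ft_force: [-0.3, -0.0, 0.2]
grip_width: 0.0601
```

Call:
apply_moves(plan=[0,0,0,0,0,0,0,0,0,0,0,0,0,0,0,0,0,0,0,0,0,0,0,0,0,0,0,0,0,0], grip=0.02)

```text
clock: 39.8
eef_pos: [0.5032, -0.4429, 0.0039]
tool_rot: [-0.102, 0.995, -0.001, 0.001]
ft_force: [0.9, 0.3, 5.4]
grip_width: 0.0387
```

Call:
apply_moves(plan=[0,0,-0.02,0,0,0,0,0,-0.05,0,0,0,0,0,-0.09,0,0,0,0,0,-0.13,0,0,0,0,0,-0.165,0,0,0,0,0,-0.19,0,0,0,0,0,-0.2,0,0,0,0,0,-0.2,0,0,0])

```text
clock: 40.47
eef_pos: [0.5036, -0.4432, 0.2056]
tool_rot: [-0.102, 0.995, -0.002, 0.002]
ft_force: [-0.0, 0.6, -1.1]
grip_width: 0.0388
```

Run:
```python
from tgt import *
o=sensors.get_obs();print(o['eef_pos'],o['grip_width'],o['ft_force'])
rel(rib(5)+NRM*.09,RR)
c=snap('wrist','w32.png')
s=optics.camera('scene');print(onz(s,372,310,.07),onz(s,395,302,.07),onz(s,365,330,.07))
```

```text
[ 0.50362931 -0.44324083  0.20562292] 0.03880727061705764 [-0.03280148  0.59815031 -1.10469927]
shift [-0.2706, 0.4589, 0.0379] rot [-0.0754, -0.43, -0.3176] rows>= 13
[ 0.75898035 -0.05105318  0.07      ] [0.7853889  0.00518539 0.07      ] [ 0.78338769 -0.11479067  0.07      ]
```

View pics/w32.png

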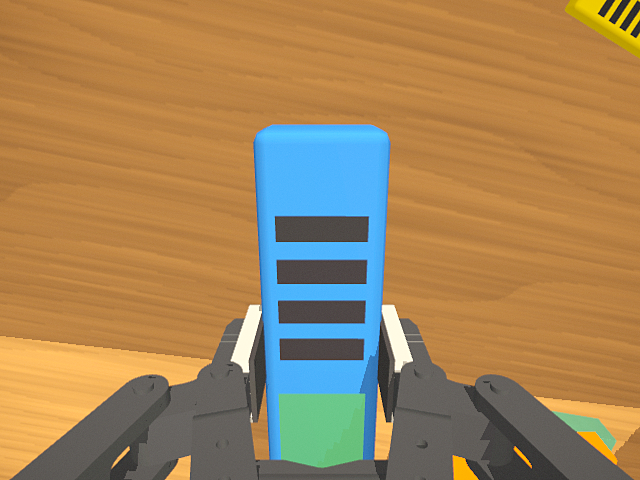

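Call:
apply_moves(plan=[-0.016,0.027,0,-0.005,-0.03,-0.02,-0.035,0.06,0.003,-0.01,-0.07,-0.05,-0.055,0.093,0.006,-0.016,-0.11,-0.08,-0.075,0.127,0.009,-0.022,-0.15,-0.11,-0.095,0.161,0.012,-0.028,-0.19,-0.14,-0.115,0.195,0.015,-0.035,-0.23,-0.17,-0.135,0.229,0.018,-0.042,-0.27,-0.2,-0.155,0.263,0.02,-0.05,-0.31,-0.23,-0.175,0.297,0.023,-0.056,-0.34,-0.25,-0.195,0.331,0.026,-0.062,-0.37,-0.27,-0.215,0.365,0.029,-0.07,-0.4,-0.295,-0.235,0.398,0.032,-0.075,-0.43,-0.317])

```text
clock: 41.57
eef_pos: [0.6499, -0.0028, 0.1664]
tool_rot: [-0.254, 0.943, 0.06, 0.205]
ft_force: [0.9, -0.1, -2.0]
grip_width: 0.0386
```

Run:
```python
from tgt import *
o=sensors.get_obs();print(o['eef_pos'],o['grip_width'])
rel(rib(5)+NRM*.09,RR)
```

```text
[ 0.64988556 -0.00283556  0.16637338] 0.03861919856330132
shift [-0.0495, 0.0418, 0.0229] rot [0.0081, -0.006, -0.0033] rows>= 2
```

Call:
apply_moves(plan=[-0.02,0.017,0.003,0.003,-0.003,-0.001,-0.038,0.032,0.008,0.007,-0.005,-0.003,-0.048,0.041,0.014,0.008,-0.006,-0.003,-0.049,0.042,0.016,0.008,-0.006,-0.003,-0.049,0.042,0.016,0.008,-0.006,-0.003,-0.049,0.042,0.016,0.008,-0.006,-0.003])

```text
clock: 42.07
eef_pos: [0.674, 0.0561, 0.1748]
tool_rot: [-0.254, 0.943, 0.055, 0.21]
ft_force: [-0.0, -0.3, -1.0]
grip_width: 0.0391
```

Run:
```python
from tgt import *
o=sensors.get_obs();print(o['eef_pos'],o['grip_width'],o['joint_pos'])
rel(rib(5)+NRM*.0035,RR)
```

```text
[0.67402588 0.05613111 0.17477893] 0.0391091652293731 [-0.01370605  0.34716551 -0.09631672  0.74513431  0.21706729 -0.49748967]
shift [-0.0001, 0.0034, 0.0956] rot [-0.0031, 0.0005, -0.001] rows>= 3
```

Call:
apply_moves(plan=[0,0.003,0.03,-0.002,0,0,0,0.0035,0.06,-0.003,0,-0.001,0,0.0035,0.077,-0.003,0,-0.001,0,0.0035,0.085,-0.003,0,-0.001,0,0.0035,0.087,-0.003,0,-0.001,0,0.0035,0.087,-0.003,0,-0.001,0,0.0035,0.087,-0.003,0,-0.001])

```text
clock: 42.65
eef_pos: [0.7065, 0.0775, 0.0998]
tool_rot: [-0.255, 0.942, 0.056, 0.212]
ft_force: [0.4, 0.1, -1.0]
grip_width: 0.0384
```

Run:
```python
from tgt import *
o=sensors.get_obs();print(o['eef_pos'],o['grip_width'],o['ft_force'])
rel(rib(5)+NRM*.0035,RR)
c=snap('wrist','w33.png')
```

```text
[0.70646171 0.07750483 0.09977452] 0.03843664343100893 [ 0.44815855  0.12652021 -0.96014851]
shift [0.0033, 0.001, 0.0113] rot [-0.0024, 0.0059, 0.0008] rows>= 1
```

View pics/w33.png

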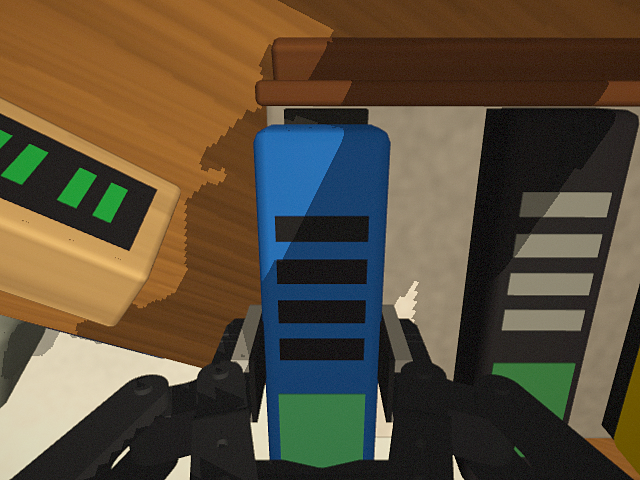

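Call:
apply_moves(plan=[0.002,0.001,0.003,0,0.003,0,0.0035,0.001,0.006,-0.002,0.005,0,0.0035,0.001,0.009,-0.002,0.005,0,0.0035,0.001,0.0105,-0.002,0.005,0,0.0035,0.001,0.012,-0.002,0.005,0,0.0035,0.001,0.012,-0.002,0.005,0])

```text
clock: 43.2
eef_pos: [0.7062, 0.0798, 0.0877]
tool_rot: [-0.255, 0.942, 0.057, 0.208]
ft_force: [-10.7, -3.6, 9.9]
grip_width: 0.0389
```

Run:
```python
from tgt import *
o=sensors.get_obs();print(o['eef_pos'],o['grip_width'],o['ft_force'],NRM@o['ft_force'],XS@o['ft_force'])
rel(rib(5)+NRM*.0035,RR)
```

```text
[0.70615308 0.07983733 0.08771316] 0.038904687077814984 [-10.73571316  -3.59169238   9.93511871] 13.68862931862549 -5.846866688205844
shift [-0.001, -0.0012, -0.0] rot [0.0008, -0.001, 0.001] rows>= 1
```

Release, retreat, then look at the rack and cap.

Call:
apply_moves(plan=[0,0,-0.001,0,0,0,0,0,-0.001,0,0,0,0,0,-0.001,0,0,0,0,0,-0.002,0,0,0,0,0,-0.01,0,0,0,0,0,-0.03,0,0,0,0,0,-0.06,0,0,0,0,0,-0.1,0,0,0], grip=0.056)

```text
clock: 43.87
eef_pos: [0.6685, 0.0591, 0.1744]
tool_rot: [-0.256, 0.943, 0.058, 0.206]
ft_force: [0.8, -1.2, 0.6]
grip_width: 0.056
```

Run:
```python
from tgt import *
o=sensors.get_obs();print(o['eef_pos'],o['grip_width'])
c=snap('wrist','w34.png');s=snap('scene','s34.png')
rel([.56,.17,0.32],Rdown(PSI+np.pi))
```

```text
[0.66848356 0.05912502 0.17436835] 0.056033109761319214
shift [-0.021, 0.1531, -0.1404] rot [-0.0057, 0.4464, 0.002] rows>= 6
```

View pics/s34.png

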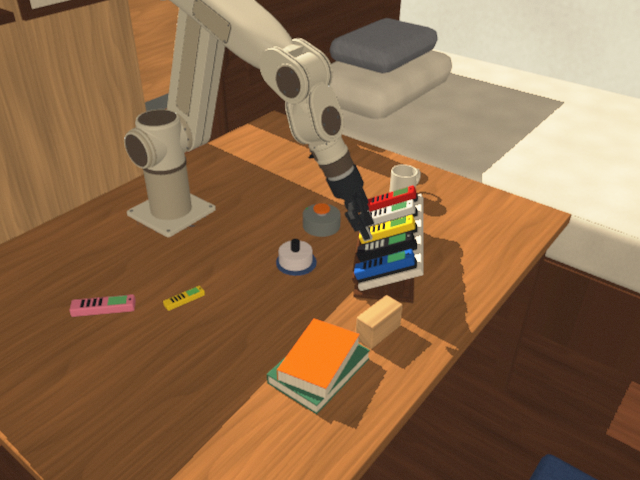

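Call:
apply_moves(plan=[-0.004,0.026,-0.03,0,0.08,0,-0.008,0.055,-0.055,-0.001,0.16,0,-0.013,0.085,-0.08,-0.002,0.24,0,-0.017,0.115,-0.11,-0.004,0.32,0,-0.02,0.14,-0.13,-0.005,0.4,0.001,-0.021,0.153,-0.14,-0.006,0.446,0.002,-0.021,0.153,-0.14,-0.006,0.446,0.002,-0.021,0.153,-0.14,-0.006,0.446,0.002])

```text
clock: 44.63
eef_pos: [0.5595, 0.1718, 0.3126]
tool_rot: [-0.262, 0.965, 0.002, -0.005]
ft_force: [-0.1, -0.5, -0.3]
grip_width: 0.0559
```

Run:
```python
from tgt import *
c=snap('wrist','w35.png');o=sensors.get_obs();print(o['eef_pos'],o['clock'])
H,S,V=masks(c['pixels'])
for st,ce,m in comps((H>4)&(H<16)&(S>200)&(V>120)&(np.mgrid[:480,:640][0]<200)&(np.mgrid[:480,:640][1]>350),300): print('plunger',st,ce,onz(c,*ce,.065))
```

```text
[0.55909532 0.17069554 0.31173161] 44.6833
plunger [ 439   29   56   60 2583] [466.67518389  58.42160279] [0.39864831 0.22284124 0.065     ]
```

View pics/w35.png

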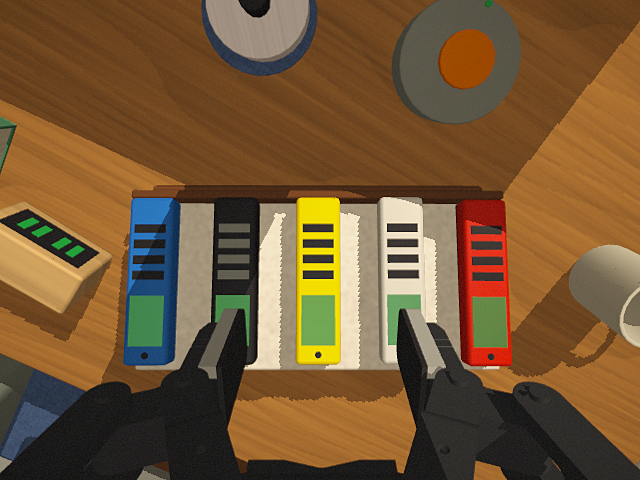

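Run:
```python
from tgt import *
c=snap('wrist','w36.png')
for st,ce,m in comps(colmask(c['pixels'])['green'],300):
    if ce[1]<250: continue
    o,d=ray(c,*ce);q=RIB3+NRM*.024;p=o+d*(np.dot(q-o,NRM)/np.dot(d,NRM));r=p-RIB3
    print(np.round(ce,1),'along',round(r@XS-.036,4),'across',round(r@YD,4))
rel([.399,.225,0.2],Rdown(PSI+np.pi))
```

```text
[235.5 309.9] along -0.0106 across -0.0722
[318.7 322.2] along 0.0002 across 0.0013
[399.5 313.4] along -0.0074 across 0.0728
[146.1 322.6] along 0.0003 across -0.1504
[490.2 323.7] along 0.0017 across 0.1528
shift [0.109, 0.1273, 0.1134] rot [0.0065, -0.0112, 0.0004] rows>= 5
```

Call:
apply_moves(plan=[0.02,0.024,0.02,0.001,-0.002,0,0.045,0.053,0.045,0.003,-0.005,0,0.07,0.082,0.07,0.005,-0.008,0,0.092,0.107,0.092,0.006,-0.011,0,0.105,0.123,0.1,0.006,-0.011,0,0.109,0.127,0.1,0.006,-0.011,0,0.109,0.127,0.1,0.006,-0.011,0,0.109,0.127,0.1,0.006,-0.011,0], grip=0.0)

```text
clock: 45.4
eef_pos: [0.4002, 0.2248, 0.2149]
tool_rot: [-0.261, 0.965, 0.0, 0.001]
ft_force: [0.2, -0.1, -0.7]
grip_width: 0.0001
```

Run:
```python
from tgt import *
c=snap('wrist','w37.png');o=sensors.get_obs();print(o['eef_pos'],o['clock'],o['grip_width'])
H,S,V=masks(c['pixels']);v,u=np.mgrid[:480,:640]
for st,ce,m in comps((H>4)&(H<16)&(S>200)&(V>100)&(v<330),800): print('plunger',st,ce,onz(c,*ce,.065))
m=(V<60)&(u<250)&(v<300)
for st,ce,m in comps(m,200): print('knob?',st,ce,onz(c,*ce,.056))
rel([.399,.225,0.08],Rdown(PSI+np.pi))
```

```text
[0.400899   0.225015   0.21518372] 45.45 0.0002781522920929437
knob? [  32  128   56   38 1636] [ 59.42726161 145.89119804] [0.45049218 0.04344665 0.056     ]
shift [0.0021, 0.0009, 0.1352] rot [0.0001, 0.0031, -0.0006] rows>= 4
```

View pics/w37.png

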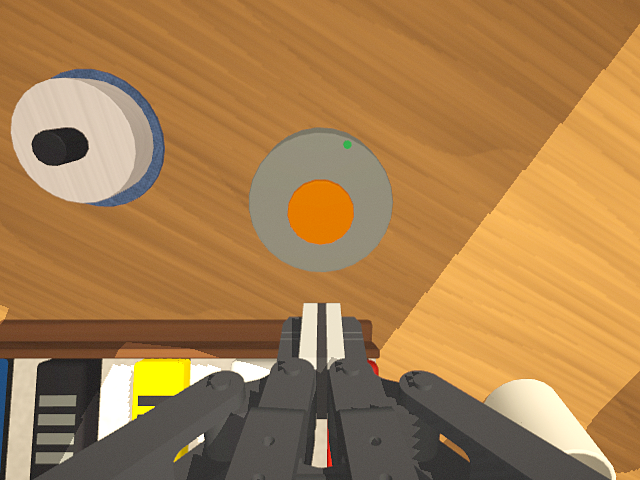

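Run:
```python
from tgt import *
c=snap('wrist','w38.png');px=c['pixels'];H,S,V=masks(px);print(H[211,321],S[211,321],V[211,321])
for st,ce,m in comps((H>8)&(H<22)&(S>235)&(V>150)&(np.abs(np.mgrid[:480,:640][1]-321)<60),800):
    print('plunger',st,ce,onz(c,*ce,.065),'diam',(onz(c,st[0]+st[2],ce[1],.065)-onz(c,st[0],ce[1],.065))[:2])
v,u=np.mgrid[:480,:640]
for st,ce,m in comps((S<60)&(V>80)&(V<160)&(np.abs(u-321)<90)&(v>120)&(v<290),2000):
    print('housing',st,np.linalg.norm(onz(c,st[0]+st[2],200,.045)-onz(c,st[0],200,.045)))
    k=max(cv2.findContours(m.astype(np.uint8),cv2.RETR_EXTERNAL,cv2.CHAIN_APPROX_NONE)[0],key=len)[:,0,:]
    W=np.array([onz(c,a,b,.045)[:2] for a,b in k if b>190],np.float32);print(cv2.fitEllipse(W*1000))
```

```text
16 255 226
plunger [ 288  179   66   64 3271] [320.3797004  210.19810456] [0.39772636 0.22296648 0.065     ] diam [-0.02362052  0.04055459]
housing [  249   127   144   144 12441] 0.10851170839904957
((398.19818115234375, 223.40162658691406), (107.1904525756836, 107.58497619628906), 88.71124267578125)
```

Run:
```python
from tgt import *
o=sensors.get_obs();print(o['eef_pos']);rel([.398,.223,0.075],Rdown(PSI+np.pi))
```

```text
[0.4012544  0.22512617 0.21530519]
shift [0.0044, -0.0002, 0.1403] rot [0.0001, 0.0034, -0.0009] rows>= 4
```

Call:
apply_moves(plan=[0.003,0,0.035,0,0.002,0,0.004,0,0.075,0,0.003,0,0.004,0,0.105,0,0.003,0,0.004,0,0.128,0,0.003,0,0.004,0,0.138,0,0.003,0,0.004,0,0.14,0,0.003,0,0.004,0,0.14,0,0.003,0])

```text
clock: 46.08
eef_pos: [0.397, 0.2231, 0.0741]
tool_rot: [-0.26, 0.965, -0.0, -0.001]
ft_force: [-0.1, -0.8, -0.1]
grip_width: 0.0002
```

Run:
```python
from tgt import *
o=sensors.get_obs();print(o['eef_pos'],o['ft_force']);rel([.398,.223,0.053],Rdown(PSI+np.pi))
```

```text
[0.39700036 0.22311462 0.07411793] [-0.12529416 -0.75629437 -0.06739341]
shift [-0.0009, -0.0006, 0.0211] rot [0.0004, -0.0029, -0.0006] rows>= 1
```

Call:
apply_moves(plan=[0,0,0.005,0,0,0,0,0,0.009,0,0,0,0,0,0.012,0,0,0,0,0,0.015,0,0,0,0,0,0.017,0,0,0,0,0,0.019,0,0,0,0,0,0.02,0,0,0,0,0,0.021,0,0,0,0,0,0.021,0,0,0])

```text
clock: 46.83
eef_pos: [0.3974, 0.224, 0.0546]
tool_rot: [-0.261, 0.965, -0.0, 0.001]
ft_force: [0.7, -0.7, 7.1]
grip_width: 0.0001
```

Run:
```python
from tgt import *
o=sensors.get_obs();print(o['eef_pos'],o['ft_force'])
```

```text
[0.39740343 0.22403526 0.05459567] [ 0.74770802 -0.74905616  7.08887153]
```

7 N — near the stop but not there; go on in small steps.

Call:
apply_moves(plan=[0,0,0.001,0,0,0,0,0,0.002,0,0,0,0,0,0.003,0,0,0,0,0,0.003,0,0,0,0,0,0.003,0,0,0])

```text
clock: 47.25
eef_pos: [0.3974, 0.2241, 0.0529]
tool_rot: [-0.261, 0.965, 0.0, 0.001]
ft_force: [-2.1, -2.2, 16.0]
grip_width: 0.0001
```

Call:
apply_moves(plan=[0,0,0.001,0,0,0,0,0,0.001,0,0,0,0,0,0.001,0,0,0])

```text
clock: 47.5
eef_pos: [0.3975, 0.2241, 0.0528]
tool_rot: [-0.261, 0.965, 0.0, 0.001]
ft_force: [-4.4, -4.7, 24.6]
grip_width: 0.0
```

Call:
apply_moves(plan=[0,0,-0.005,0,0,0,0,0,-0.015,0,0,0,0,0,-0.035,0,0,0,0,0,-0.07,0,0,0,0,0,-0.11,0,0,0,0,0,-0.15,0,0,0,0,0,-0.17,0,0,0,0,0,-0.17,0,0,0], grip=0.0)

```text
clock: 48.17
eef_pos: [0.3988, 0.2253, 0.2248]
tool_rot: [-0.261, 0.965, 0.001, 0.004]
ft_force: [0.7, 0.5, -0.0]
grip_width: -0.0
```

Run:
```python
from tgt import *
c=snap('wrist','w39.png');o=sensors.get_obs();print(o['eef_pos'],o['clock'])
v,u=np.mgrid[:480,:640];H,S,V=masks(c['pixels'])
for st,ce,m in comps((H>8)&(H<22)&(S>235)&(V>150)&(np.abs(u-321)<60),800): print('plunger',st,ce,onz(c,*ce,.065))
for st,ce,m in comps((V<60)&(u<250)&(v<300),200): print('knob',st,ce,onz(c,*ce,.056))
rel([.4505,.0434,0.2],Rdown(PSI+np.pi))
```

```text
[0.39765551 0.22460047 0.2220612 ] 48.2167
plunger [ 287  177   64   63 3068] [318.50749674 207.94784876] [0.39778092 0.22298629 0.065     ]
knob [  39  127   54   36 1524] [ 65.54658793 143.8812336 ] [0.45048999 0.04347807 0.056     ]
shift [0.0459, -0.1831, 0.0218] rot [0.0007, 0.0036, 0.0013] rows>= 5
```

View pics/w39.png

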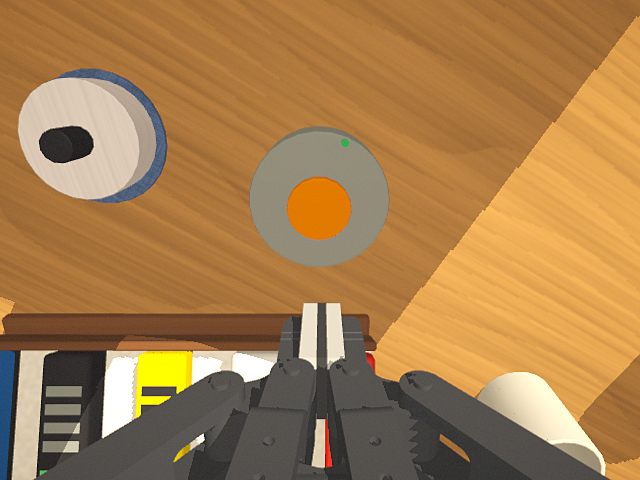

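Call:
apply_moves(plan=[0.008,-0.03,0.005,0,0,0,0.018,-0.07,0.01,0,0.001,0,0.028,-0.11,0.015,0,0.002,0,0.038,-0.15,0.018,0,0.003,0.001,0.044,-0.176,0.02,0,0.003,0.001,0.046,-0.183,0.02,0,0.003,0.001,0.046,-0.183,0.02,0,0.003,0.001,0.046,-0.183,0.02,0,0.003,0.001], grip=0.06)

```text
clock: 48.88
eef_pos: [0.4479, 0.0426, 0.1983]
tool_rot: [-0.26, 0.966, 0.0, -0.004]
ft_force: [-0.5, 0.4, -0.7]
grip_width: 0.0602
```

Run:
```python
from tgt import *
c=snap('wrist','w40.png');o=sensors.get_obs();print(o['eef_pos'],o['clock'])
v,u=np.mgrid[:480,:640];H,S,V=masks(c['pixels'])
for st,ce,m in comps((V<60)&(np.abs(u-320)<60)&(v<300)&(v>150),200): print('knob',st,ce,onz(c,*ce,.058))
m=(S<60)&(V>100)&(np.abs(u-320)<100)&(v>90)&(v<290)
for st,ce,mm in comps(m,2000):
    k=max(cv2.findContours(mm.astype(np.uint8),cv2.RETR_EXTERNAL,cv2.CHAIN_APPROX_NONE)[0],key=len)[:,0,:]
    W=np.array([onz(c,a,b,.041)[:2] for a,b in k],np.float32);print(cv2.fitEllipse(W*1000),st)
```

```text
[0.44803428 0.04316748 0.19867364] 48.9333
knob [ 305  205   34   41 1094] [321.24223035 225.28062157] [0.4499653  0.04468584 0.058     ]
((447.82928466796875, 43.38727951049805), (88.87400817871094, 92.62860870361328), 115.87458038330078) [  260   150   124   124 10697]
```

View pics/w40.png

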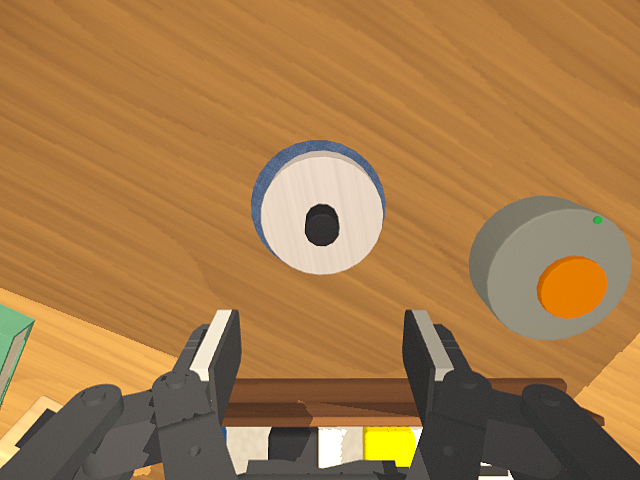

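Run:
```python
from tgt import *
rel([.4495,.044,0.08],Rdown(PSI+np.pi))
```

```text
shift [-0.0025, -0.0003, 0.1187] rot [0.002, -0.0068, 0.0007] rows>= 3
```

Call:
apply_moves(plan=[-0.002,0,0.035,0.001,-0.004,0,-0.0025,0,0.075,0.002,-0.006,0,-0.0025,0,0.103,0.002,-0.006,0,-0.0025,0,0.115,0.002,-0.006,0,-0.0025,0,0.118,0.002,-0.006,0,-0.0025,0,0.118,0.002,-0.006,0,-0.0025,0,0.118,0.002,-0.006,0])

```text
clock: 49.52
eef_pos: [0.4511, 0.0445, 0.0824]
tool_rot: [-0.262, 0.965, -0.001, 0.001]
ft_force: [-0.4, 0.6, -1.2]
grip_width: 0.0601
```

Run:
```python
from tgt import *
print(sensors.get_obs()['eef_pos']);rel([.4495,.044,0.044],Rdown(PSI+np.pi))
```

```text
[0.45109841 0.04446162 0.08236621]
shift [0.0017, 0.0005, 0.0384] rot [-0.002, 0.002, 0.0018] rows>= 1
```

Call:
apply_moves(plan=[0.0015,0,0.015,-0.002,0.002,0.001,0.0015,0,0.027,-0.002,0.002,0.001,0.0015,0,0.034,-0.002,0.002,0.001,0.0015,0,0.037,-0.002,0.002,0.001,0.0015,0,0.0375,-0.002,0.002,0.001,0.0015,0,0.0375,-0.002,0.002,0.001])

```text
clock: 50.02
eef_pos: [0.4498, 0.0428, 0.0447]
tool_rot: [-0.26, 0.966, -0.0, -0.0]
ft_force: [-0.3, 0.1, -0.0]
grip_width: 0.0599
```

Call:
apply_moves(plan=[0,0,0,0,0,0,0,0,0,0,0,0,0,0,0,0,0,0,0,0,0,0,0,0,0,0,0,0,0,0,0,0,0,0,0,0], grip=0.01)

```text
clock: 50.52
eef_pos: [0.4498, 0.0427, 0.0448]
tool_rot: [-0.26, 0.966, 0.0, 0.0]
ft_force: [-0.5, 1.1, 5.8]
grip_width: 0.022
```

Call:
apply_moves(plan=[0,0,-0.01,0,0,0,0,0,-0.03,0,0,0,0,0,-0.06,0,0,0,0,0,-0.085,0,0,0,0,0,-0.1,0,0,0,0,0,-0.1,0,0,0,0,0,-0.1,0,0,0])

```text
clock: 51.1
eef_pos: [0.4497, 0.0426, 0.1442]
tool_rot: [-0.26, 0.966, -0.0, -0.0]
ft_force: [-1.1, 0.3, -1.8]
grip_width: 0.0225
```

Run:
```python
from tgt import *
c=snap('wrist','w41.png');o=sensors.get_obs();print(o['eef_pos'],o['ft_force'],o['grip_width'])
rel([.398,.2235,.144],Rdown(PSI+np.pi))
```

```text
[0.44871066 0.04252019 0.14311001] [-0.05831944 -0.04962212 -1.0377369 ] 0.022031598542585427
shift [-0.0471, 0.1819, -0.0008] rot [0.0009, -0.0024, -0.001] rows>= 5
```

View pics/w41.png

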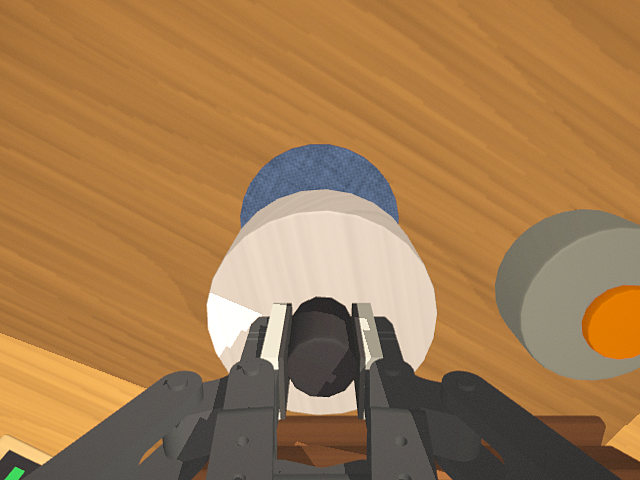

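Call:
apply_moves(plan=[-0.006,0.025,0,0,0,0,-0.015,0.06,0,0,0,0,-0.025,0.098,0,0,0,0,-0.035,0.135,0,0,0,0,-0.042,0.163,0,0,0,0,-0.046,0.178,0,0,-0.002,0,-0.047,0.182,0,0,-0.002,0,-0.047,0.182,0,0,-0.002,0,-0.047,0.182,0,0,-0.002,0])

```text
clock: 51.9
eef_pos: [0.3977, 0.2227, 0.1427]
tool_rot: [-0.26, 0.966, -0.0, -0.001]
ft_force: [-0.0, -0.6, -0.5]
grip_width: 0.0222
```

Run:
```python
from tgt import *
c=snap('wrist','w42.png');o=sensors.get_obs();print(o['eef_pos'],o['ft_force'],o['grip_width'])
rel([.398,.2235,.085],Rdown(PSI+np.pi))
```

```text
[0.3980597  0.22246004 0.14304472] [-0.45132526  0.44677186 -0.90194214] 0.021858513830863575
shift [-0.0006, 0.0009, 0.058] rot [-0.0, -0.0017, -0.0018] rows>= 2
```

View pics/w42.png

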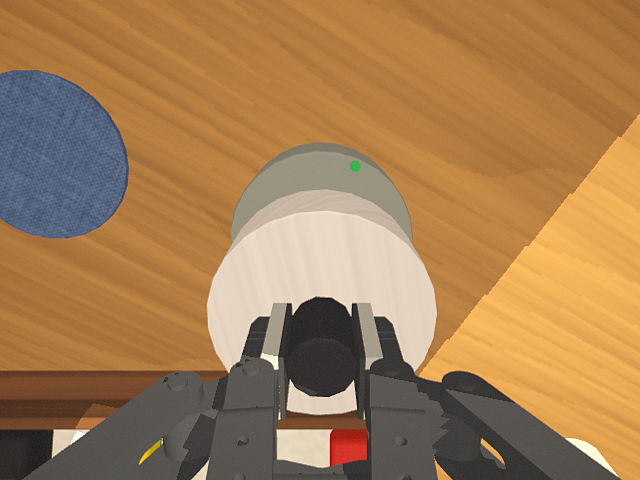

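Call:
apply_moves(plan=[0,0.001,0.015,0,0,0,0,0.001,0.032,0,0,0,0,0.001,0.045,0,0,0,0,0.001,0.051,0,0,0,0,0.001,0.054,0,0,0,0,0.001,0.056,0,0,0,0,0.001,0.057,0,0,0,0,0.001,0.057,0,0,0])

```text
clock: 52.62
eef_pos: [0.3986, 0.2245, 0.0875]
tool_rot: [-0.26, 0.966, 0.0, 0.001]
ft_force: [-0.6, 0.3, -1.9]
grip_width: 0.0222
```

Call:
apply_moves(plan=[0,0,0.001,0,0,0,0,0,0.002,0,0,0,0,0,0.003,0,0,0,0,0,0.003,0,0,0,0,0,0.003,0,0,0])

```text
clock: 53.03
eef_pos: [0.3985, 0.2248, 0.0848]
tool_rot: [-0.26, 0.966, 0.0, 0.001]
ft_force: [-1.3, -0.2, 4.3]
grip_width: 0.0223
```

Contact at the expected height. Release and rise.

Call:
apply_moves(plan=[0,0,0,0,0,0,0,0,0,0,0,0,0,0,0,0,0,0,0,0,0,0,0,0,0,0,-0.02,0,0,0,0,0,-0.05,0,0,0,0,0,-0.09,0,0,0,0,0,-0.13,0,0,0,0,0,-0.17,0,0,0,0,0,-0.2,0,0,0,0,0,-0.2,0,0,0,0,0,-0.2,0,0,0], grip=0.06)

```text
clock: 54.03
eef_pos: [0.399, 0.225, 0.2859]
tool_rot: [-0.26, 0.966, 0.001, 0.003]
ft_force: [-0.9, -0.3, -1.0]
grip_width: 0.0599
```

Run:
```python
from tgt import *
c=snap('wrist','w43.png');o=sensors.get_obs();print(o['eef_pos'],o['ft_force'],o['clock'])
s=snap('scene','s43.png');d=snap('side','d43.png')
a=cv2.imread('pics/s43.png')[150:300,260:450];b=cv2.imread('pics/d43.png')[220:370,190:390]
cv2.imwrite('pics/cmp43.png',np.hstack([cv2.resize(a,(380,300),interpolation=cv2.INTER_CUBIC),cv2.resize(b,(400,300),interpolation=cv2.INTER_CUBIC)]))
H,S,V=masks(c['pixels']);v,u=np.mgrid[:480,:640]
for st,ce,mm in comps((S<60)&(V>165)&(np.abs(u-320)<100)&(v>90)&(v<290),1500):
    k=max(cv2.findContours(mm.astype(np.uint8),cv2.RETR_EXTERNAL,cv2.CHAIN_APPROX_NONE)[0],key=len)[:,0,:]
    W=np.array([onz(c,p,q,.081)[:2] for p,q in k],np.float32);print(cv2.fitEllipse(W*1000),st)
```

```text
[0.39802871 0.22444487 0.28405779] [-0.22274439 -0.49559217 -0.27024865] 54.0833
((397.390869140625, 224.86558532714844), (87.94131469726562, 91.74246978759766), 119.67918395996094) [ 269  138  107  109 8174]
```

View pics/w43.png

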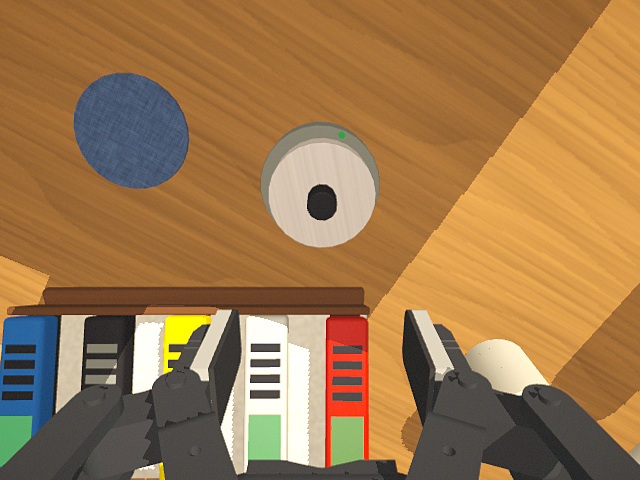

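View pics/cmp43.png

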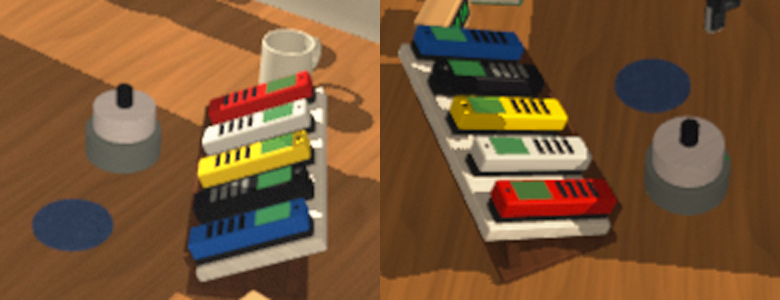

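```bash
python3 -c "
from workcell import bot
print(bot.job_done())"
```

```text
the job is handed in; nothing more can be done
None
```

The job is handed in at about 54 s of the 210 s allowed; no verdict is reported.

**What I did, in order:**
1. Lifted the cap off the switch and stood it upright on the coaster.
2. Laid all five handsets on the rack, one to a rib: red on rib1, white on rib2, yellow (the large one) on rib3, black on rib4 and blue on rib5. Keys face out, screens are up the slope and feet are at the lip. I left the pink handset and the small yellow one alone.
3. Pressed the plunger to its stop: the tip stayed at z = 0.0528–0.0529 m while the force rose from 16 to 25 N. It was back at its full height afterwards.
4. Put the cap back over the plunger. The rim touched at the expected height with about 4 N.

**Last checks:**
- **Cap:** it sits upright and flat on the switch, about 1–2 mm off centre.
- **Red, yellow and blue:** before the press, these measured within about 2 mm along their ribs and 1.5 mm across.
- **White and black:** their screens were partly hidden by the fingers in that view, so those two readings (7 mm and 11 mm along) are not valid. The release pose and later pictures show both straight and centred on their ribs.
- **Red's foot:** it stands about 2 mm farther from the lip than the other four.
- **Bystanders:** the mug, clock and books looked undisturbed.

**Readings that disagreed or ran high:**
- **Camera heights:** the scene and side cameras alone put the handset tops about 3 mm too high. The wrist views agreed with 24 mm, so I used those.
- **Contact force:** setting the cap on the coaster gave a brief 45 N at the wrist. It was pushed through the fingers and the cap, well under the 120 N wrist limit.
- **Upsets:** I saw no knock to the cap and no slackening of the grip.

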